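Ice for the drinks shot

ROBOT

A 6-joint arm with a two-finger parallel gripper is mounted at the origin on the work surface. World frame = base frame: x ahead of the robot, y to its left, z up, the work surface at z = 0. Lengths are in m, angles in rad, forces in N, time in s.
With the tool pointing down it reaches from about 0.375 to 0.925 m from the base axis. Payload 5.7 kg.
Tool frame: the origin (TCP) lies on the centre line of the jaws, within the pads' length; the fingertips stand 8 mm ahead of it and the grasp point (between the pads) lies 11 mm behind it; z points along the fingers, y is the direction in which the jaws open and shut (so a half turn about z gives the same grasp; the last joint's range is limited). The gripper opens to 88 mm and grips with 3 to 60 N. Pads are 20 mm wide; open, the fingers measure 115 mm over their backs; the gripper's body (75 mm by 178 mm) begins 61 mm behind the grasp point.
Start: joints at [-1.381, 0.359, 1.51, -0, 1.272, -0.115], TCP at [0.18, -0.572, 0.231] pointing down, gripper open.
Joint ranges: [-2.97, 2.97], [-1.01, 2.36], [0.21, 2.38], [-0.96, 4.11], [0.2, 2.71], [-2.98, 2.98]. Speed limits (rad/s): [2.39, 2.39, 3.14, 3.14, 3.14, 3.14].

INTERFACE

Orientations are given as a rotation vector (axis times angle).
In Python, from cell import monitor, vision, job_done gives the robot as it stands.
- The arm moves only by the tool send_rows, never from a script. Its argument "moves" is a list that holds one entry, the list of rows, each a list of 7 numbers: the turn, a rotation vector about the tool's x, y, z in rad, then the shift along the tool's x, y, z in m, then the closure, from 0 (fully open) to 1 (shut). In form: [[[ax, ay, az, tx, ty, tz, hand], ...]]. A call has 1 to 12 rows; each row shifts and turns the commanded pose from where the row before left it, along the tool's axes as they then stand; what a row does not reach is not made up. A row lasts 1/12 s, in which the tool goes at most 41.7 mm and 7.16 degrees, less where a joint would pass 70% of its speed; a pose out of reach is approached as far as the arm can. A call is refused whole if a number of a shift passes 0.0417 or a number of a turn 0.125, either way. A call with a gripper value outside its range is refused whole. The fingers move at their own pace and stop on an object; "squeeze" is the grip in N (left out, the last holds). Time passes only in rows, so rows that do not move let the fingers close. It gives the time, the measured TCP pose, the force and the opening at its end, in the units of the state.
- monitor.get_obs(): the state, without advancing time (a new reading comes with each control period).
- vision.grab_frame(name): name is "side" or "top"; returns a dict with "color" (400x640x3 uint8, blue, green, red), "fx", "fy", "cx", "cy" (pixels), "T" (4x4, takes a point from camera to world coordinates). Camera axes: x right, y down, z forward; pixel columns grow to the right and rows downward; lengths in m; the calibration is good to about 2 mm. A picture is of the moment at which its call begins. There is no depth.
- job_done(): hands the job in, once; it reports no verdict.
The state is a dict: "t": time; "joint_pos": joint angles; "qd": joint speeds; "joint_efforts": joint torques, N m; "ee_pos": TCP position; "tcp_rot": TCP orientation; "force": force on the tool from outside, world axes, zero at the start; "ft_torque": the same for the moment, N m; "finger_gap": opening from 0.0 (shut) to 1.0 (fully open).
Only numpy, scipy, OpenCV 4.12 (cv2) and the standard library are available. Lean on these libraries where they do the work, as an engineer would, in place of code of your own. Each camera call takes 0.05 s, during which the arm holds its last target. There are 200 camera calls.

TASK

Take the scoop from its mat, scoop prop ice cubes out of the black tub and tip at least three of them into the white bowl, spilling none; what you do not take stays in the tub. Then put the scoop back flat on the middle of its cork mat and let go, and last push the bowl's carriage along the rail, all the way to the far end stop. Move the ice with the scoop only, never with the fingers, and leave the tape roll, tumbler and lens cap where they are.

Things in the scene. Friction and masses are not known exactly. Their poses are not given: they have to be found in the camera images.
- tub: Black open tub fixed to the table, 218 x 100 x 48 mm outside, walls and floor 4 mm thick (inside 210 x 92 mm, inner floor 4 mm above its underside). Origin: centre of its underside; x along the length, pointing away from the robot. The ice starts in its near half (-x), in one layer; the far half is empty.
- mat: Cork mat fixed to the table, 180 (x) x 120 (y) x 6 mm, the scoop's place. Origin: centre of its underside. Mat and tub may swap places from run to run.
- scoop: Loose aluminium scoop, about 120 g, standing on its flat bottom. Pan 84 mm long (x -44 to +40) x 76 wide, open at the top and front (-x, towards the robot). Floor 3 mm thick, tapering over the front 18 mm to a 1.2 mm lip; side walls 2 mm thick, 34 high, cut back in front. Black handle 18 mm wide (y), 20 thick, from the back (x 43, z 20) up to (x 85, z 118). Origin: centre of the underside.
- scoop_grip (a point): Point on the centre line of the scoop's handle to hold it by: at (71, 0, 85) mm in the scoop's frame; 18 mm wide along the scoop's y. Frame as the scoop's.
- scoop_lip (a point): Middle of the scoop's front lip, at its underside: (-44, 0, 0) mm in the scoop's frame.
- carriage (a joint): How far the bowl's carriage has been pushed along the rail (m): 0 to 0.13, 0.13 at the far end stop; starts at 0 to 0.03 and stays where it is left (friction about 2 N).
- bowl_in (a point): Centre of the inner floor of the white round bowl fixed on the carriage: inner floor radius about 48 mm, mouth inside radius 66 mm, rim 40 mm above this point. Frame: as the rail's; +y is the direction in which the carriage is pushed. The floor lies 26 mm above the table.
- push_face (a point): Middle of the outer face of the upright aluminium push plate at the carriage's -y edge (70 mm wide along x, 6 mm thick, from 21 to 69 mm above the table; this point is 48 mm above the table). Push here towards +y of this frame.
- rail: Slide rail fixed to the table, 360 mm long along its y, 70 mm wide, end blocks 18 mm high. Origin: centre of its underside.
- tape_roll: Bystander: roll of black tape, 96 mm across, 48 mm high. Origin: centre of its underside.
- tumbler: Bystander: glass tumbler, 72 mm across, 95 mm high. Origin: centre of its underside.
- lens_cap: Bystander: black lens cap, 72 mm across, 12 mm high. Origin: centre of its underside.
- ice0: Piece of prop ice: loose frosted acrylic cube, 22 mm, all edges bevelled 5 mm, 12 g, slippery (friction about 0.2). Origin: its centre.
- ice1: Piece of prop ice: loose frosted acrylic cube, 22 mm, all edges bevelled 5 mm, 12 g, slippery (friction about 0.2). Origin: its centre.
- ice2: Piece of prop ice: loose frosted acrylic cube, 22 mm, all edges bevelled 5 mm, 12 g, slippery (friction about 0.2). Origin: its centre.
- ice3: Piece of prop ice: loose frosted acrylic cube, 22 mm, all edges bevelled 5 mm, 12 g, slippery (friction about 0.2). Origin: its centre.
- ice4: Piece of prop ice: loose frosted acrylic cube, 22 mm, all edges bevelled 5 mm, 12 g, slippery (friction about 0.2). Origin: its centre.
- ice5: Piece of prop ice: loose frosted acrylic cube, 22 mm, all edges bevelled 5 mm, 12 g, slippery (friction about 0.2). Origin: its centre.

How it is judged:
On the way, in this order (a step that is already met when the one before it is completed fails the run):
1. at least one piece of ice is carried in the scoop, above the tub ((((x of ice0 in the frame of scoop between -0.045 and 0.04 m and y of ice0 in the frame of scoop between -0.038 and 0.038 m and z of ice0 in the frame of scoop between 0 and 0.04 m) and height (world z) of ice0 above 0.08 m) or ((x of ice1 in the frame of scoop between -0.045 and 0.04 m and y of ice1 in the frame of scoop between -0.038 and 0.038 m and z of ice1 in the frame of scoop between 0 and 0.04 m) and height (world z) of ice1 above 0.08 m) or ((x of ice2 in the frame of scoop between -0.045 and 0.04 m and y of ice2 in the frame of scoop between -0.038 and 0.038 m and z of ice2 in the frame of scoop between 0 and 0.04 m) and height (world z) of ice2 above 0.08 m) or ((x of ice3 in the frame of scoop between -0.045 and 0.04 m and y of ice3 in the frame of scoop between -0.038 and 0.038 m and z of ice3 in the frame of scoop between 0 and 0.04 m) and height (world z) of ice3 above 0.08 m) or ((x of ice4 in the frame of scoop between -0.045 and 0.04 m and y of ice4 in the frame of scoop between -0.038 and 0.038 m and z of ice4 in the frame of scoop between 0 and 0.04 m) and height (world z) of ice4 above 0.08 m) or ((x of ice5 in the frame of scoop between -0.045 and 0.04 m and y of ice5 in the frame of scoop between -0.038 and 0.038 m and z of ice5 in the frame of scoop between 0 and 0.04 m) and height (world z) of ice5 above 0.08 m))), for 0.2 s.
2. at least three pieces lie in the bowl (((horizontal distance between ice0 and bowl_in below 0.062 m and z of ice0 in the frame of bowl_in between 0 and 0.045 m) or (horizontal distance between ice1 and bowl_in below 0.062 m and z of ice1 in the frame of bowl_in between 0 and 0.045 m) or (horizontal distance between ice2 and bowl_in below 0.062 m and z of ice2 in the frame of bowl_in between 0 and 0.045 m) or (horizontal distance between ice3 and bowl_in below 0.062 m and z of ice3 in the frame of bowl_in between 0 and 0.045 m)) and ((horizontal distance between ice0 and bowl_in below 0.062 m and z of ice0 in the frame of bowl_in between 0 and 0.045 m) or (horizontal distance between ice1 and bowl_in below 0.062 m and z of ice1 in the frame of bowl_in between 0 and 0.045 m) or (horizontal distance between ice2 and bowl_in below 0.062 m and z of ice2 in the frame of bowl_in between 0 and 0.045 m) or (horizontal distance between ice4 and bowl_in below 0.062 m and z of ice4 in the frame of bowl_in between 0 and 0.045 m)) and ((horizontal distance between ice0 and bowl_in below 0.062 m and z of ice0 in the frame of bowl_in between 0 and 0.045 m) or (horizontal distance between ice1 and bowl_in below 0.062 m and z of ice1 in the frame of bowl_in between 0 and 0.045 m) or (horizontal distance between ice2 and bowl_in below 0.062 m and z of ice2 in the frame of bowl_in between 0 and 0.045 m) or (horizontal distance between ice5 and bowl_in below 0.062 m and z of ice5 in the frame of bowl_in between 0 and 0.045 m)) and ((horizontal distance between ice0 and bowl_in below 0.062 m and z of ice0 in the frame of bowl_in between 0 and 0.045 m) or (horizontal distance between ice1 and bowl_in below 0.062 m and z of ice1 in the frame of bowl_in between 0 and 0.045 m) or (horizontal distance between ice3 and bowl_in below 0.062 m and z of ice3 in the frame of bowl_in between 0 and 0.045 m) or (horizontal distance between ice4 and bowl_in below 0.062 m and z of ice4 in the frame of bowl_in between 0 and 0.045 m)) and ((horizontal distance between ice0 and bowl_in below 0.062 m and z of ice0 in the frame of bowl_in between 0 and 0.045 m) or (horizontal distance between ice1 and bowl_in below 0.062 m and z of ice1 in the frame of bowl_in between 0 and 0.045 m) or (horizontal distance between ice3 and bowl_in below 0.062 m and z of ice3 in the frame of bowl_in between 0 and 0.045 m) or (horizontal distance between ice5 and bowl_in below 0.062 m and z of ice5 in the frame of bowl_in between 0 and 0.045 m)) and ((horizontal distance between ice0 and bowl_in below 0.062 m and z of ice0 in the frame of bowl_in between 0 and 0.045 m) or (horizontal distance between ice1 and bowl_in below 0.062 m and z of ice1 in the frame of bowl_in between 0 and 0.045 m) or (horizontal distance between ice4 and bowl_in below 0.062 m and z of ice4 in the frame of bowl_in between 0 and 0.045 m) or (horizontal distance between ice5 and bowl_in below 0.062 m and z of ice5 in the frame of bowl_in between 0 and 0.045 m)) and ((horizontal distance between ice0 and bowl_in below 0.062 m and z of ice0 in the frame of bowl_in between 0 and 0.045 m) or (horizontal distance between ice2 and bowl_in below 0.062 m and z of ice2 in the frame of bowl_in between 0 and 0.045 m) or (horizontal distance between ice3 and bowl_in below 0.062 m and z of ice3 in the frame of bowl_in between 0 and 0.045 m) or (horizontal distance between ice4 and bowl_in below 0.062 m and z of ice4 in the frame of bowl_in between 0 and 0.045 m)) and ((horizontal distance between ice0 and bowl_in below 0.062 m and z of ice0 in the frame of bowl_in between 0 and 0.045 m) or (horizontal distance between ice2 and bowl_in below 0.062 m and z of ice2 in the frame of bowl_in between 0 and 0.045 m) or (horizontal distance between ice3 and bowl_in below 0.062 m and z of ice3 in the frame of bowl_in between 0 and 0.045 m) or (horizontal distance between ice5 and bowl_in below 0.062 m and z of ice5 in the frame of bowl_in between 0 and 0.045 m)) and ((horizontal distance between ice0 and bowl_in below 0.062 m and z of ice0 in the frame of bowl_in between 0 and 0.045 m) or (horizontal distance between ice2 and bowl_in below 0.062 m and z of ice2 in the frame of bowl_in between 0 and 0.045 m) or (horizontal distance between ice4 and bowl_in below 0.062 m and z of ice4 in the frame of bowl_in between 0 and 0.045 m) or (horizontal distance between ice5 and bowl_in below 0.062 m and z of ice5 in the frame of bowl_in between 0 and 0.045 m)) and ((horizontal distance between ice0 and bowl_in below 0.062 m and z of ice0 in the frame of bowl_in between 0 and 0.045 m) or (horizontal distance between ice3 and bowl_in below 0.062 m and z of ice3 in the frame of bowl_in between 0 and 0.045 m) or (horizontal distance between ice4 and bowl_in below 0.062 m and z of ice4 in the frame of bowl_in between 0 and 0.045 m) or (horizontal distance between ice5 and bowl_in below 0.062 m and z of ice5 in the frame of bowl_in between 0 and 0.045 m)) and ((horizontal distance between ice1 and bowl_in below 0.062 m and z of ice1 in the frame of bowl_in between 0 and 0.045 m) or (horizontal distance between ice2 and bowl_in below 0.062 m and z of ice2 in the frame of bowl_in between 0 and 0.045 m) or (horizontal distance between ice3 and bowl_in below 0.062 m and z of ice3 in the frame of bowl_in between 0 and 0.045 m) or (horizontal distance between ice4 and bowl_in below 0.062 m and z of ice4 in the frame of bowl_in between 0 and 0.045 m)) and ((horizontal distance between ice1 and bowl_in below 0.062 m and z of ice1 in the frame of bowl_in between 0 and 0.045 m) or (horizontal distance between ice2 and bowl_in below 0.062 m and z of ice2 in the frame of bowl_in between 0 and 0.045 m) or (horizontal distance between ice3 and bowl_in below 0.062 m and z of ice3 in the frame of bowl_in between 0 and 0.045 m) or (horizontal distance between ice5 and bowl_in below 0.062 m and z of ice5 in the frame of bowl_in between 0 and 0.045 m)) and ((horizontal distance between ice1 and bowl_in below 0.062 m and z of ice1 in the frame of bowl_in between 0 and 0.045 m) or (horizontal distance between ice2 and bowl_in below 0.062 m and z of ice2 in the frame of bowl_in between 0 and 0.045 m) or (horizontal distance between ice4 and bowl_in below 0.062 m and z of ice4 in the frame of bowl_in between 0 and 0.045 m) or (horizontal distance between ice5 and bowl_in below 0.062 m and z of ice5 in the frame of bowl_in between 0 and 0.045 m)) and ((horizontal distance between ice1 and bowl_in below 0.062 m and z of ice1 in the frame of bowl_in between 0 and 0.045 m) or (horizontal distance between ice3 and bowl_in below 0.062 m and z of ice3 in the frame of bowl_in between 0 and 0.045 m) or (horizontal distance between ice4 and bowl_in below 0.062 m and z of ice4 in the frame of bowl_in between 0 and 0.045 m) or (horizontal distance between ice5 and bowl_in below 0.062 m and z of ice5 in the frame of bowl_in between 0 and 0.045 m)) and ((horizontal distance between ice2 and bowl_in below 0.062 m and z of ice2 in the frame of bowl_in between 0 and 0.045 m) or (horizontal distance between ice3 and bowl_in below 0.062 m and z of ice3 in the frame of bowl_in between 0 and 0.045 m) or (horizontal distance between ice4 and bowl_in below 0.062 m and z of ice4 in the frame of bowl_in between 0 and 0.045 m) or (horizontal distance between ice5 and bowl_in below 0.062 m and z of ice5 in the frame of bowl_in between 0 and 0.045 m))), for 0.2 s.
3. the scoop stands flat on its mat, released (horizontal distance between scoop and mat below 0.045 m and height (world z) of scoop below 0.012 m and angle between scoop's own z axis and vertical below 0.1 rad and contact force between the fingers and scoop below 0.1 N), for 0.2 s.
4. the carriage is at the far end stop (value of joint carriage above 0.123 m), for 0.2 s.
At the end, for the whole second after the job is handed in: At least three pieces of ice lie in the bowl and every other one in the tub; the scoop stands flat on its mat (its origin within 45 mm of the mat's centre, tilted less than 0.1 rad), released; the carriage is within 7 mm of the far end stop (all of step 2 and all of step 3 and ((horizontal distance between ice0 and bowl_in below 0.062 m and z of ice0 in the frame of bowl_in between 0 and 0.045 m) or (x of ice0 in the frame of tub between -0.105 and 0.105 m and y of ice0 in the frame of tub between -0.046 and 0.046 m and z of ice0 in the frame of tub between 0 and 0.05 m)) and ((horizontal distance between ice1 and bowl_in below 0.062 m and z of ice1 in the frame of bowl_in between 0 and 0.045 m) or (x of ice1 in the frame of tub between -0.105 and 0.105 m and y of ice1 in the frame of tub between -0.046 and 0.046 m and z of ice1 in the frame of tub between 0 and 0.05 m)) and ((horizontal distance between ice2 and bowl_in below 0.062 m and z of ice2 in the frame of bowl_in between 0 and 0.045 m) or (x of ice2 in the frame of tub between -0.105 and 0.105 m and y of ice2 in the frame of tub between -0.046 and 0.046 m and z of ice2 in the frame of tub between 0 and 0.05 m)) and ((horizontal distance between ice3 and bowl_in below 0.062 m and z of ice3 in the frame of bowl_in between 0 and 0.045 m) or (x of ice3 in the frame of tub between -0.105 and 0.105 m and y of ice3 in the frame of tub between -0.046 and 0.046 m and z of ice3 in the frame of tub between 0 and 0.05 m)) and ((horizontal distance between ice4 and bowl_in below 0.062 m and z of ice4 in the frame of bowl_in between 0 and 0.045 m) or (x of ice4 in the frame of tub between -0.105 and 0.105 m and y of ice4 in the frame of tub between -0.046 and 0.046 m and z of ice4 in the frame of tub between 0 and 0.05 m)) and ((horizontal distance between ice5 and bowl_in below 0.062 m and z of ice5 in the frame of bowl_in between 0 and 0.045 m) or (x of ice5 in the frame of tub between -0.105 and 0.105 m and y of ice5 in the frame of tub between -0.046 and 0.046 m and z of ice5 in the frame of tub between 0 and 0.05 m)) and value of joint carriage above 0.123 m); the robot touches nothing.
It fails at once if the fingers touch the ice (contact force between the fingers and ice0 above 1 N or contact force between the fingers and ice1 above 1 N or contact force between the fingers and ice2 above 1 N or contact force between the fingers and ice3 above 1 N or contact force between the fingers and ice4 above 1 N or contact force between the fingers and ice5 above 1 N).
It fails at once if a bystander is moved more than 30 mm (distance of any of tape_roll, tumbler, lens_cap from where it was at the start of the episode above 0.03 m).
It also fails if it takes over 72 s, if anything falls off the work surface, if the arm or the gripper's body presses on something with over 40 N, if the wrist force passes 120 N, or if a joint passes its speed limit or range.

## Working session

There is one attempt and no reset: what is moved stays moved. The work goes in short steps, Python scripts to look and compute and a tool call to move; the robot and the scene stay as the last step left them, time stands still between calls to the robot, and variables do not carry over. Pictures are saved under pics/ and viewed, about 8 in all and at most 12, crops included, and the job is handed in when it is done.

Besides the shell and the picture viewer there is one more tool, called by a JSON object that holds its "op" and its "data". send_rows: Moves the arm, as the interface text tells. Its arguments: {"type":"object","properties":{"moves":{"type":"array"},"squeeze":{"type":"number"}},"required":["moves"]}

```bash
mkdir -p pics; ls
python3 - <<'E'
from cell import monitor, vision
import cv2,numpy as np
print(monitor.get_obs())
for n in("top","side"):
    f=vision.grab_frame(n); cv2.imwrite(f"pics/{n}0.png",f["color"]); print(n,f["fx"],f["fy"],f["cx"],f["cy"]);print(np.round(f["T"],4).tolist())
E
```

```text
pics
{'t': 0.0, 'joint_pos': array([-1.38109931e+00,  3.59498011e-01,  1.51137570e+00,  2.54701597e-05,
        1.27248983e+00, -1.15129360e-01]), 'qd': array([ 1.80020229e-04,  7.44499271e-04, -1.60978456e-03,  1.19714527e-03,
        2.93686126e-03,  3.41466819e-05]), 'joint_efforts': array([-1.71268093e-03, -5.15374053e+01, -2.70727158e+01,  6.70590531e-02,
        3.50709970e-02, -1.48847621e-04]), 'ee_pos': array([ 0.17993953, -0.57171087,  0.22983532]), 'tcp_rot': array([-3.10342573e+00, -4.76688021e-01,  6.54471183e-05]), 'force': array([-1.07421565,  0.59238287,  0.62389251]), 'ft_torque': array([-0.01908143,  0.01496041,  0.00531006]), 'finger_gap': 1.001775097480854}
top 412.7727545874901 412.7727545874901 316.0800083284966 197.04609690383376
[[-0.0149, -0.9914, 0.13, 0.4632], [-0.9999, 0.0158, 0.0055, -0.0686], [-0.0076, -0.1299, -0.9915, 0.9388], [0.0, 0.0, 0.0, 1.0]]
side 406.60461261031134 406.60461261031134 320.0233004077741 197.1443555749652
[[-0.842, -0.3915, 0.3712, 0.2083], [-0.5393, 0.5925, -0.5984, 0.6075], [0.0143, -0.704, -0.71, 0.8343], [0.0, 0.0, 0.0, 1.0]]
```

View pics/top0.png

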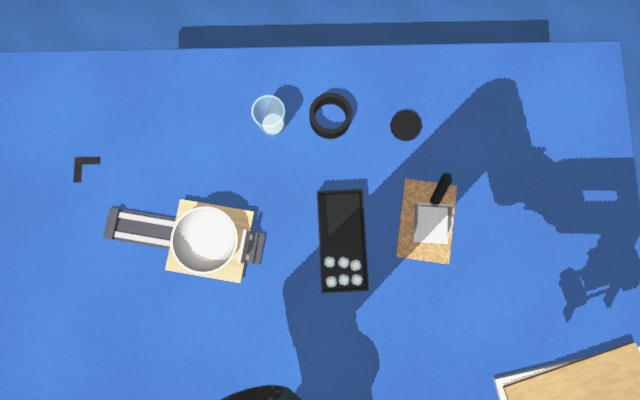

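View pics/side0.png

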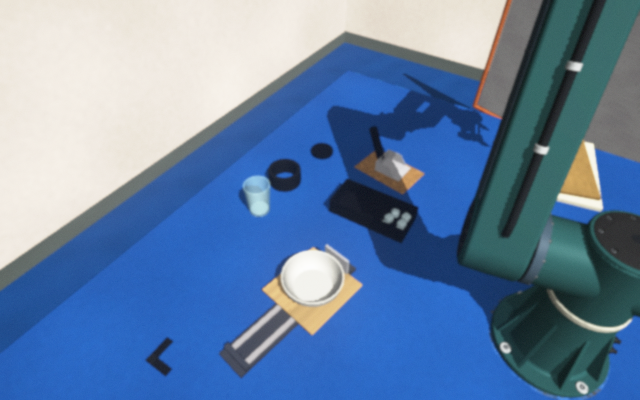

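Top view: the tub is at about (343,241), with ice in rows at about v=262 and v=281. The mat is at (428,222) with the scoop pan at (433,224) and the handle top at (446,177). The bowl is at (205,240) with the push plate at (245,246). The bystanders lie beyond v≈140. Next I measure with masks.

```bash
cat > h.py <<'E'
import cv2,numpy as np
from cell import monitor, vision
from scipy.spatial.transform import Rotation as R
def ray(f,u,v,z):
    T=np.array(f["T"]);d=T[:3,:3]@np.array([(u-f["cx"])/f["fx"],(v-f["cy"])/f["fy"],1.]);o=T[:3,3]
    return o+d*(z-o[2])/d[2]
def proj(f,p):
    T=np.array(f["T"]);q=T[:3,:3].T@(np.array(p)-T[:3,3]);return np.array([f["cx"]+f["fx"]*q[0]/q[2],f["cy"]+f["fy"]*q[1]/q[2]])
def comps(m,roi,amin=20):
    u0,v0,u1,v1=roi;M=np.zeros(m.shape,np.uint8);M[v0:v1,u0:u1]=m[v0:v1,u0:u1]*1
    c,_=cv2.findContours(M,cv2.RETR_EXTERNAL,cv2.CHAIN_APPROX_NONE);return [x for x in c if cv2.contourArea(x)>amin]
def rect(f,c,z):
    P=np.array([ray(f,u,v,z)[:2] for u,v in c[:,0,:]],np.float32)*1000
    (cx,cy),(w,h),a=cv2.minAreaRect(P)
    return np.round([cx,cy,w,h,a],1)
E
python3 - <<'E'
from h import *
f=vision.grab_frame("top");s=vision.grab_frame("side");im=f["color"];hsv=cv2.cvtColor(im,cv2.COLOR_BGR2HSV).astype(int);H,S,V=hsv[...,0],hsv[...,1],hsv[...,2]
mx=im.max(2).astype(int)
print("tub",[rect(f,c,.048) for c in comps(mx<60,(305,180,380,300),200)])
ice=(S<110)&(V>120)
print("ice",[(np.round(ray(f,*np.mean(c[:,0],0),.017),4)[:2].tolist(),cv2.contourArea(c)) for c in comps(ice,(318,250,368,290),15)])
mat=(H<30)&(S>60)&(V>60)
print("mat",[rect(f,c,.006) for c in comps(mat,(385,165,470,275),100)])
print("lid",[rect(f,c,.008) for c in comps((S<70)&(V>110),(405,195,462,260),100)])
print("handle",[(rect(f,c,.118),c[:,0].min(0),c[:,0].max(0)) for c in comps(mx<50,(425,165,465,210),20)])
w=(S<60)&(V>150)
for c in comps(w,(160,195,242,285),500):
    e=cv2.fitEllipse(cv2.convexHull(c)); print("bowl",e,ray(f,*e[0],.066))
print("carr",[rect(f,c,.02) for c in comps(((H<35)&(S>50)&(V>120))|w,(155,190,275,290),500)])
big=[]
for (a,b,c,d),n in(((380,160,480,280),"a"),((155,190,275,290),"b"),((310,180,380,300),"c")):
    big.append(cv2.resize(im[b:d,a:c],(260,390) if n!="b" else (480,400),interpolation=cv2.INTER_CUBIC))
big.append(cv2.resize(s["color"][110:200,350:440],(300,300),interpolation=cv2.INTER_CUBIC))
o=np.zeros((400,800,3),np.uint8)
o[:400,:320]=cv2.resize(im[150:275,385:485],(320,400),interpolation=cv2.INTER_CUBIC)
o[:400,320:800]=cv2.resize(im[190:290,155:275],(480,400),interpolation=cv2.INTER_CUBIC)
cv2.imwrite("pics/crop1.png",o)
E
```

```text
tub [array([ 486.9, -117.8,  214.6,   97. ,    1.9])]
ice [([0.397, -0.0933], 80.0), ([0.4003, -0.1493], 81.0), ([0.4011, -0.1206], 78.5), ([0.4318, -0.1475], 79.0), ([0.4383, -0.1211], 79.5), ([0.4402, -0.0909], 74.0)]
mat [array([ 576. , -360.9,   34.2,   68. ,   80.7]), array([ 528.7, -311.5,  118. ,  177.3,   81.1])]
lid [array([ 522.4, -327.1,   90.7,   90.5,   85.6])]
handle [(array([ 584.4, -314.5,   20. ,   68.3,   58.8]), array([431, 174], dtype=int32), array([450, 203], dtype=int32))]
bowl ((199.8552703857422, 244.3087158203125), (79.87625122070312, 99.1230239868164), 136.16921997070312) [0.48123073 0.18244748 0.066     ]
carr [array([495.3, 196.6, 215.4, 161.2,  79.5])]
```

View pics/crop1.png

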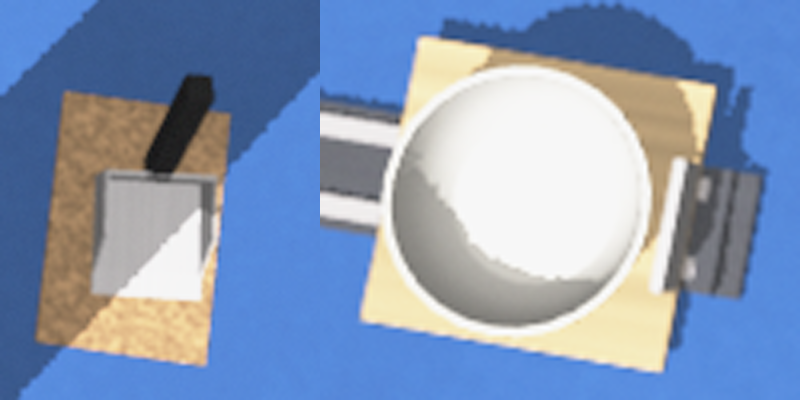

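The enlarged crop shows the scoop's back-wall corners at (417.8,203.8) and (452.5,205.3), its lip corners at (413.8,241.6) and (447.5,243.8), and its handle top near (447.5,176.6). The bowl rim centre is at (204.5,240.3). The push plate's top runs (245.8,229.5)–(239.3,263). I'll turn these into positions next.

Run:
```python
from h import *
f=vision.grab_frame("top");s=vision.grab_frame("side")
g=lambda u,v,z:ray(f,u,v,z)
p=lambda *a:print(*[np.round(x,4) for x in a])
b1,b2=g(417.8,203.8,.04),g(452.5,205.3,.04);l1,l2=g(413.8,241.6,.006),g(447.5,243.8,.006)
p("back",b1,b2,np.linalg.norm(b1-b2));p("lip",l1,l2,np.linalg.norm(l1-l2));
bm,lm=(b1+b2)/2,(l1+l2)/2;d=bm-lm;p("mid",bm,lm,np.degrees(np.arctan2(d[1],d[0])),np.hypot(*d[:2]))
p("handletop",g(447.5,176.6,.124)); p("rim",g(204.5,240.3,.066),g(204.5-34,240.3,.066),g(204.5+33.5,240.3,.066))
R0=lambda x,y,z:g(155+(x-320)/4,190+y/4,z)
p("plate",R0(683,158,.069),R0(657,292,.069)); p("block",R0(765,175,.018),R0(742,297,.018))
q=[R0(*c,.021) for c in((418,37),(715,85),(663,372),(360,320))]
p(*q,np.mean(q,0)); 
e=(q[0]-q[1])+(q[3]-q[2]);p("raildir deg from y",np.degrees(np.arctan2(-e[0],e[1])))
# far end block left
p("farblock",g(108,208,.018),g(103,236,.018))
# side: bowl rim, handle
hs=cv2.cvtColor(s["color"],cv2.COLOR_BGR2HSV);m=(hs[...,1]<60)&(hs[...,2]>130)
for c in comps(m,(270,240,345,312),300):
    e=cv2.fitEllipse(cv2.convexHull(c));p("side bowl",np.array(e[0]),np.array(e[1]),ray(s,*e[0],.066))
mx=s["color"].max(2)
for c in comps(mx<60,(360,120,392,165),15): p("side handle",c[:,0].min(0),c[:,0].max(0)); t=c[:,0][c[:,0][:,1].argmin()];p(t)
p("proj handle top",proj(s,g(447.5,176.6,.124)))
```

```text
Traceback (most recent call last):
numpy._core._exceptions._UFuncNoLoopError: ufunc 'multiply' did not contain a loop with signature matching types (dtype('<U4'), dtype('float64')) -> None
```

Run:
```python
from h import *
np.set_printoptions(precision=4,suppress=True)
f=vision.grab_frame("top");s=vision.grab_frame("side")
g=lambda u,v,z:ray(f,u,v,z)
p=print
b1,b2=g(417.8,203.8,.04),g(452.5,205.3,.04);l1,l2=g(413.8,241.6,.006),g(447.5,243.8,.006)
p("back",b1,b2,np.linalg.norm(b1-b2));p("lip",l1,l2,np.linalg.norm(l1-l2));
bm,lm=(b1+b2)/2,(l1+l2)/2;d=bm-lm;p("mid",bm,lm,np.degrees(np.arctan2(d[1],d[0])),np.hypot(*d[:2]))
p("handletop",g(447.5,176.6,.124)); p("rim",g(204.5,240.3,.066),g(204.5-34,240.3,.066),g(204.5+33.5,240.3,.066))
R0=lambda x,y,z:g(155+(x-320)/4,190+y/4,z)
p("plate",R0(683,158,.069),R0(657,292,.069)); p("block",R0(765,175,.018),R0(742,297,.018))
q=[R0(*c,.021) for c in((418,37),(715,85),(663,372),(360,320))]
p(*q,np.mean(q,0)); 
e=(q[0]-q[1])+(q[3]-q[2]);p("raildir deg from y",np.degrees(np.arctan2(-e[0],e[1])))
p("farblock",g(108,208,.018),g(103,236,.018))
hs=cv2.cvtColor(s["color"],cv2.COLOR_BGR2HSV);m=(hs[...,1]<60)&(hs[...,2]>130)
for c in comps(m,(270,240,345,312),300):
    e=cv2.fitEllipse(cv2.convexHull(c));p("side bowl",e,ray(s,*e[0],.066))
mx=s["color"].max(2)
for c in comps(mx<60,(360,120,392,165),15): p("side handle",c[:,0].min(0),c[:,0].max(0),c[:,0][c[:,0][:,1].argmin()])
p("proj handle top",proj(s,g(447.5,176.6,.124)))
```

```text
back [ 0.5626 -0.2859  0.04  ] [ 0.5582 -0.3614  0.04  ] 0.07564801270644829
lip [ 0.4813 -0.2811  0.006 ] [ 0.4752 -0.3563  0.006 ] 0.07538545741599909
mid [ 0.5604 -0.3236  0.04  ] [ 0.4782 -0.3187  0.006 ] -3.432173159615614 0.0823113986810949
handletop [ 0.6071 -0.3274  0.124 ]
rim [0.4895 0.1728 0.066 ] [0.4906 0.2447 0.066 ] [0.4884 0.1021 0.066 ]
plate [0.5107 0.0854 0.069 ] [0.4412 0.0985 0.069 ]
block [0.5034 0.0487 0.018 ] [0.4365 0.0613 0.018 ]
[0.5835 0.2434 0.021 ] [0.5538 0.0763 0.021 ] [0.3967 0.104  0.021 ] [0.4272 0.2709 0.021 ] [0.4903 0.1737 0.021 ]
raildir deg from y -10.206545227940097
farblock [0.5666 0.4052 0.018 ] [0.5039 0.4132 0.018 ]
side bowl ((313.7144775390625, 275.29974365234375), (59.29135513305664, 67.90703582763672), 62.234832763671875) [0.4891 0.1749 0.066 ]
side handle [370 127] [382 157] [372 127]
proj handle top [373.1169 126.6903]
```

```bash
cat >> h.py <<'E'
np.set_printoptions(precision=4,suppress=True)
C=np.array([42,0,98])/np.hypot(42,98)
def scoop2tcp(o,yaw,pitch,back=0.):
    """scoop origin o, yaw deg, pitch deg (+ = lip up) -> TCP pose, tool along handle, back = retreat along tool z"""
    S=R.from_euler('ZY',[yaw,pitch],degrees=True).as_matrix()
    z=-C;y=np.array([0,-1.,0]);x=np.cross(y,z);T=np.stack([x,y,z],1)
    return np.array(o)+S@(np.array([.071,0,.085])+(.011-back)*z), S@T
def lip2o(l,yaw,pitch):
    return np.array(l)+R.from_euler('ZY',[yaw,pitch],degrees=True).as_matrix()@np.array([.044,0,0])
def plan(p,Rg,n,cur=None):
    ob=monitor.get_obs();p0,R0=cur or (ob["ee_pos"],R.from_rotvec(ob["tcp_rot"]).as_matrix())
    w=R.from_matrix(R0.T@Rg).as_rotvec()/n
    A=sum(R.from_rotvec(k*w).as_matrix() for k in range(n))
    t=np.linalg.solve(A,R0.T@(np.array(p)-p0));print(n,"rows",np.round(w,4).tolist(),np.round(t,4).tolist(),"goal",np.array(p),R.from_matrix(Rg).as_rotvec())
    return p,Rg
def tool2scoop():
    ob=monitor.get_obs();Rt=R.from_rotvec(ob["tcp_rot"]).as_matrix()
    z=-C;y=np.array([0,-1.,0]);x=np.cross(y,z);T=np.stack([x,y,z],1);S=Rt@T.T
    o=ob["ee_pos"]-S@(np.array([.071,0,.085])+.011*z);e=R.from_matrix(S).as_euler('ZYX',degrees=True)
    print("t",ob["t"],"scoop o",o,"lip",o+S@[-.044,0,0],"ypr",e,"F",ob["force"],"q",ob["joint_pos"],"gap",ob["finger_gap"])
E
python3 - <<'E'
from h import *
o=[.5221,-.3215,.006]
c=plan(*scoop2tcp(o,-3.7,0,.09),24)
plan(*scoop2tcp(o,-3.7,0,0),6,c)
E
```

```text
24 rows [0.0031, -0.0167, 0.0152] [0.0201, -0.0077, -0.001] goal [ 0.624  -0.3281  0.1636] [-3.0632  0.0989  0.6287]
6 rows [0.0, 0.0, 0.0] [0.0, 0.0, 0.015] goal [ 0.5886 -0.3258  0.0809] [-3.0632  0.0989  0.6287]
```

{"op": "send_rows", "data": {"moves": [[[0.0031,-0.0167,0.0152,0.0201,-0.0077,-0.001,0],[0.0031,-0.0167,0.0152,0.0201,-0.0077,-0.001,0],[0.0031,-0.0167,0.0152,0.0201,-0.0077,-0.001,0],[0.0031,-0.0167,0.0152,0.0201,-0.0077,-0.001,0],[0.0031,-0.0167,0.0152,0.0201,-0.0077,-0.001,0],[0.0031,-0.0167,0.0152,0.0201,-0.0077,-0.001,0],[0.0031,-0.0167,0.0152,0.0201,-0.0077,-0.001,0],[0.0031,-0.0167,0.0152,0.0201,-0.0077,-0.001,0],[0.0031,-0.0167,0.0152,0.0201,-0.0077,-0.001,0],[0.0031,-0.0167,0.0152,0.0201,-0.0077,-0.001,0],[0.0031,-0.0167,0.0152,0.0201,-0.0077,-0.001,0],[0.0031,-0.0167,0.0152,0.0201,-0.0077,-0.001,0]]]}}

```text
t: 1.4
ee_pos: [0.3955, -0.4288, 0.2214]
tcp_rot: [-3.114, -0.189, 0.319]
force: [0.2, 0.2, 0.8]
finger_gap: 1.004
```

{"op": "send_rows", "data": {"moves": [[[0.0031,-0.0167,0.0152,0.0201,-0.0077,-0.001,0],[0.0031,-0.0167,0.0152,0.0201,-0.0077,-0.001,0],[0.0031,-0.0167,0.0152,0.0201,-0.0077,-0.001,0],[0.0031,-0.0167,0.0152,0.0201,-0.0077,-0.001,0],[0.0031,-0.0167,0.0152,0.0201,-0.0077,-0.001,0],[0.0031,-0.0167,0.0152,0.0201,-0.0077,-0.001,0],[0.0031,-0.0167,0.0152,0.0201,-0.0077,-0.001,0],[0.0031,-0.0167,0.0152,0.0201,-0.0077,-0.001,0],[0.0031,-0.0167,0.0152,0.0201,-0.0077,-0.001,0],[0.0031,-0.0167,0.0152,0.0201,-0.0077,-0.001,0],[0.0031,-0.0167,0.0152,0.0201,-0.0077,-0.001,0],[0.0031,-0.0167,0.0152,0.0201,-0.0077,-0.001,0]]]}}

```text
t: 2.4
ee_pos: [0.6257, -0.3277, 0.1634]
tcp_rot: [-3.063, 0.101, 0.631]
force: [-0.1, 0.2, 0.7]
finger_gap: 0.995
```

Run:
```python
from h import *
tool2scoop()
o=[.5221,-.3215,.006]
ob=monitor.get_obs();print(ob["ee_pos"],ob["tcp_rot"])
plan(*scoop2tcp(o,-3.7,0,0),8)
```

```text
t 2.4 scoop o [ 0.5591 -0.3234  0.0886] lip [ 0.5152 -0.3205  0.0887] ypr [-3.7566  0.0641 -0.0383] F [-0.1274  0.1695  0.739 ] q [-0.4932  0.7912  0.9637 -0.168   1.7568  1.1431] gap 0.9950970246568891
[ 0.6257 -0.3277  0.1634] [-3.0632  0.1007  0.6306]
8 rows [0.0, 0.0001, -0.0001] [-0.0002, 0.0001, 0.0113] goal [ 0.5886 -0.3258  0.0809] [-3.0632  0.0989  0.6287]
```

{"op": "send_rows", "data": {"moves": [[[0,0,0,-0.0002,0.0001,0.0113,0],[0,0,0,-0.0002,0.0001,0.0113,0],[0,0,0,-0.0002,0.0001,0.0113,0],[0,0,0,-0.0002,0.0001,0.0113,0],[0,0,0,-0.0002,0.0001,0.0113,0],[0,0,0,-0.0002,0.0001,0.0113,0],[0,0,0,-0.0002,0.0001,0.0113,0],[0,0,0,-0.0002,0.0001,0.0113,0]]]}}

```text
t: 3.07
ee_pos: [0.5867, -0.3269, 0.0807]
tcp_rot: [-3.063, 0.101, 0.629]
force: [0.4, 0.1, -0.7]
finger_gap: 1.0
```

{"op": "send_rows", "data": {"moves": [[[0,0,0,0,0,0,1],[0,0,0,0,0,0,1],[0,0,0,0,0,0,1],[0,0,0,0,0,0,1],[0,0,0,0,0,0,1],[0,0,0,0,0,0,1],[0,0,0,0,0,0,1],[0,0,0,0,0,0,1],[0,0,0,0,0,0,1],[0,0,0,0,0,0,1]]], "squeeze": 50}}

```text
t: 3.9
ee_pos: [0.5876, -0.3267, 0.0814]
tcp_rot: [-3.063, 0.1, 0.63]
force: [-0.5, -1.2, -0.7]
finger_gap: 0.279
```

Run:
```python
from h import *
tool2scoop()
f=vision.grab_frame("top");s=vision.grab_frame("side")
o=np.hstack([cv2.resize(f["color"][140:270,370:500],(400,400),interpolation=cv2.INTER_CUBIC),cv2.resize(s["color"][100:230,330:460],(400,400),interpolation=cv2.INTER_CUBIC)])
cv2.imwrite("pics/grasp.png",o)
```

```text
t 3.9 scoop o [ 0.521  -0.3224  0.0065] lip [ 0.4771 -0.3195  0.0066] ypr [-3.72    0.0273 -0.0264] F [-0.5274 -1.1842 -0.6955] q [-0.5145  0.8099  1.1365 -0.1726  1.564   1.1548] gap 0.27902342463862406
```

View pics/grasp.png

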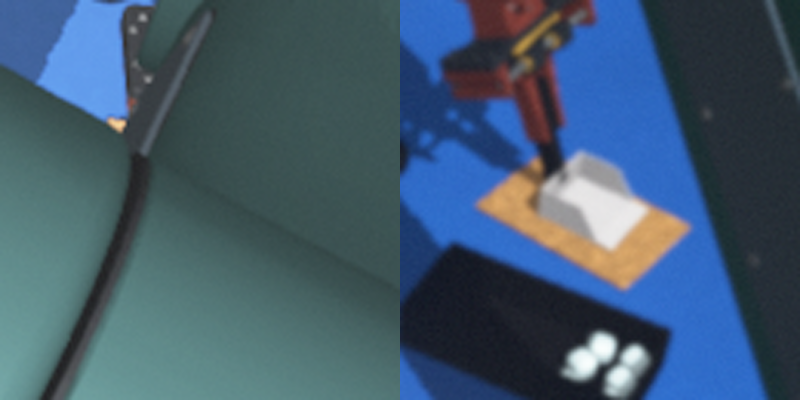

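The side view shows the fingers around the handle, with the scoop still flat on its mat. The gap reads 24.6 mm where I expect 18, so I let the fingers settle and then lift.

{"op": "send_rows", "data": {"moves": [[[0,0,0,0,0,0,1],[0,0,0,0,0,0,1],[0,0,0,0,0,0,1],[0,0,0,0,0,0,1],[0,0,0,0,0,0,1],[0,0,0,0,0,0,1]]]}}

```text
t: 4.5
ee_pos: [0.5875, -0.3266, 0.0814]
tcp_rot: [-3.063, 0.1, 0.63]
force: [0.6, 1.0, 0.5]
finger_gap: 0.2
```

Run:
```python
from h import *
tool2scoop()
ob=monitor.get_obs();c=(ob["ee_pos"],R.from_rotvec(ob["tcp_rot"]).as_matrix())
# lift 80mm
c=plan(c[0]+[0,0,.08],c[1],6,c)
# over tub: lip target x in far half
d=np.array([np.cos(np.radians(1.9)),np.sin(np.radians(1.9)),0]);tub=np.array([.487,-.1178,0])
l=tub+d*0.005+[0,0,.09]
c=plan(*scoop2tcp(lip2o(l,1.9,0),1.9,0),12,c)
c=plan(*scoop2tcp(lip2o(l-[0,0,.0855],1.9,0),1.9,0),8,c)
```

```text
t 4.5 scoop o [ 0.521  -0.3223  0.0065] lip [ 0.4771 -0.3194  0.0065] ypr [-3.7277  0.0293 -0.0136] F [0.6424 0.995  0.5202] q [-0.5145  0.8099  1.1365 -0.1724  1.564   1.1548] gap 0.20000587380618068
6 rows [0.0, 0.0, 0.0] [-0.0053, 0.0, -0.0123] goal [ 0.5875 -0.3266  0.1614] [-3.0631  0.0998  0.6296]
12 rows [-0.0032, 0.0, -0.0075] [0.0007, -0.0177, -0.0006] goal [ 0.6026 -0.114   0.1649] [ 3.0705  0.0509 -0.6302]
8 rows [0.0, 0.0, 0.0] [0.0042, 0.0, 0.0098] goal [ 0.6026 -0.114   0.0794] [ 3.0705  0.0509 -0.6302]
```

Run:
```python
from h import *
ob=monitor.get_obs();c=(ob["ee_pos"],R.from_rotvec(ob["tcp_rot"]).as_matrix())
c=plan(c[0]+[0,0,.08],c[1],5,c)
d=np.array([np.cos(np.radians(1.9)),np.sin(np.radians(1.9)),0]);tub=np.array([.487,-.1178,0])
l=tub-d*0.012+[0,0,.086]
c=plan(*scoop2tcp(lip2o(l,1.9,0),1.9,0),12,c)
```

```text
5 rows [0.0, 0.0, 0.0] [-0.0063, 0.0, -0.0147] goal [ 0.5875 -0.3266  0.1614] [-3.0631  0.0998  0.6296]
12 rows [-0.0032, 0.0, -0.0075] [-0.0005, -0.0177, 0.0002] goal [ 0.5856 -0.1145  0.1609] [ 3.0705  0.0509 -0.6302]
```

{"op": "send_rows", "data": {"moves": [[[0,0,0,-0.0063,0,-0.0147,1],[0,0,0,-0.0063,0,-0.0147,1],[0,0,0,-0.0063,0,-0.0147,1],[0,0,0,-0.0063,0,-0.0147,1],[0,0,0,-0.0063,0,-0.0147,1],[0,0,0,0,0,0,1]]]}}

```text
t: 5.0
ee_pos: [0.5893, -0.328, 0.1659]
tcp_rot: [-3.069, 0.101, 0.622]
force: [0.0, -0.6, 0.1]
finger_gap: 0.202
```

Run:
```python
from h import *
tool2scoop()
ob=monitor.get_obs();c=(ob["ee_pos"],R.from_rotvec(ob["tcp_rot"]).as_matrix())
d=np.array([np.cos(np.radians(1.9)),np.sin(np.radians(1.9)),0]);tub=np.array([.487,-.1178,0])
l=tub-d*0.012+[0,0,.086]
c=plan(*scoop2tcp(lip2o(l,1.9,0),1.9,0),12,c)
s=vision.grab_frame("side")
cv2.imwrite("pics/lift.png",cv2.resize(s["color"][80:230,310:460],(500,500),interpolation=cv2.INTER_CUBIC))
```

```text
t 5.0 scoop o [ 0.5232 -0.3239  0.0907] lip [ 0.4793 -0.3211  0.0904] ypr [-3.7254 -0.2973 -0.2236] F [ 0.0405 -0.6287  0.1237] q [-0.5146  0.734   1.0728 -0.1746  1.6951  1.132 ] gap 0.20170409401223793
12 rows [-0.0029, -0.0004, -0.0077] [-0.0005, -0.0178, 0.0006] goal [ 0.5856 -0.1145  0.1609] [ 3.0705  0.0509 -0.6302]
```

View pics/lift.png

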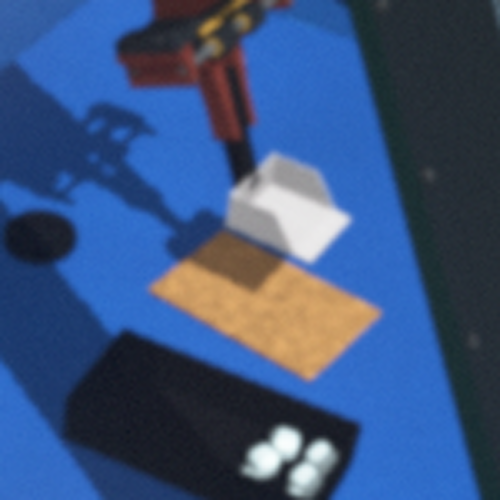

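The view shows the scoop held level above the mat. Now I move it over the tub.

{"op": "send_rows", "data": {"moves": [[[-0.003,0,-0.0076,-0.0005,-0.0178,0.0004,1],[-0.003,0,-0.0076,-0.0005,-0.0178,0.0004,1],[-0.003,0,-0.0076,-0.0005,-0.0178,0.0004,1],[-0.003,0,-0.0076,-0.0005,-0.0178,0.0004,1],[-0.003,0,-0.0076,-0.0005,-0.0178,0.0004,1],[-0.003,0,-0.0076,-0.0005,-0.0178,0.0004,1],[-0.003,0,-0.0076,-0.0005,-0.0178,0.0004,1],[-0.003,0,-0.0076,-0.0005,-0.0178,0.0004,1],[-0.003,0,-0.0076,-0.0005,-0.0178,0.0004,1],[-0.003,0,-0.0076,-0.0005,-0.0178,0.0004,1],[-0.003,0,-0.0076,-0.0005,-0.0178,0.0004,1],[-0.003,0,-0.0076,-0.0005,-0.0178,0.0004,1]]]}}

```text
t: 6.05
ee_pos: [0.5843, -0.1113, 0.1595]
tcp_rot: [3.073, 0.053, -0.631]
force: [-0.7, -0.6, -0.9]
finger_gap: 0.207
```

{"op": "send_rows", "data": {"moves": [[[0,0,0,0,0,0,1],[0,0,0,0,0,0,1],[0,0,0,0,0,0,1],[0,0,0,0,0,0,1]]]}}

```text
t: 6.38
ee_pos: [0.5846, -0.1139, 0.1595]
tcp_rot: [3.072, 0.05, -0.631]
force: [-0.0, 0.2, -2.1]
finger_gap: 0.2
```

Run:
```python
from h import *
tool2scoop()
d=np.array([np.cos(np.radians(1.9)),np.sin(np.radians(1.9)),0]);tub=np.array([.487,-.1178,0])
l=tub-d*0.012+[0,0,.02]
c=plan(*scoop2tcp(lip2o(l,1.9,0),1.9,0),6)
l[2]=.0045
c=plan(*scoop2tcp(lip2o(l,1.9,0),1.9,0),4,c)
s=vision.grab_frame("side");f=vision.grab_frame("top")
o=np.hstack([cv2.resize(f["color"][180:300,300:420],(400,400),interpolation=cv2.INTER_CUBIC),cv2.resize(s["color"][120:260,310:450],(400,400),interpolation=cv2.INTER_CUBIC)])
cv2.imwrite("pics/over.png",o)
```

```text
t 6.3833 scoop o [ 0.518  -0.1159  0.0846] lip [ 0.474  -0.1173  0.0846] ypr [1.8503 0.0076 0.1056] F [-0.0154  0.23   -2.1477] q [-0.2421  0.6438  1.2731 -0.1055  1.6163  1.3121] gap 0.1996917757654169
6 rows [-0.0003, 0.0, -0.0] [0.0044, 0.0001, 0.0098] goal [ 0.5856 -0.1145  0.0949] [ 3.0705  0.0509 -0.6302]
4 rows [0.0, 0.0, 0.0] [0.0015, 0.0, 0.0036] goal [ 0.5856 -0.1145  0.0794] [ 3.0705  0.0509 -0.6302]
```

View pics/over.png

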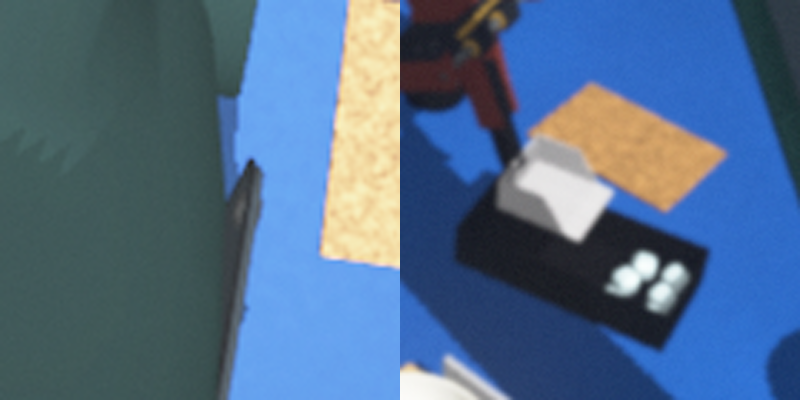

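The side view shows the scoop above the tub's empty half, inside the walls, with the ice untouched. I lower it now.

{"op": "send_rows", "data": {"moves": [[[0,0,0,0.0044,0.0001,0.0098,1],[0,0,0,0.0044,0.0001,0.0098,1],[0,0,0,0.0044,0.0001,0.0098,1],[0,0,0,0.0044,0.0001,0.0098,1],[0,0,0,0.0044,0.0001,0.0098,1],[0,0,0,0.0044,0.0001,0.0098,1],[0,0,0,0,0,0,1],[0,0,0,0.0015,0,0.0036,1],[0,0,0,0.0015,0,0.0036,1],[0,0,0,0.0015,0,0.0036,1],[0,0,0,0,0,0,1],[0,0,0,0,0,0,1]]]}}

```text
t: 7.48
ee_pos: [0.5855, -0.1134, 0.0834]
tcp_rot: [3.073, 0.052, -0.631]
force: [0.5, -0.5, -0.8]
finger_gap: 0.206
```

Run:
```python
from h import *
tool2scoop()
d=np.array([np.cos(np.radians(1.9)),np.sin(np.radians(1.9)),0]);tub=np.array([.487,-.1178,0])
l=tub-d*0.012+[0,0,.0045]
c=plan(*scoop2tcp(lip2o(l,1.9,0),1.9,0),1)
```

```text
t 7.4833 scoop o [ 0.5188 -0.1154  0.0086] lip [ 0.4748 -0.1169  0.0086] ypr [1.893  0.0174 0.1365] F [ 0.48   -0.5003 -0.844 ] q [-0.2413  0.7217  1.3259 -0.1053  1.4866  1.3257] gap 0.20606749296805238
1 rows [-0.0022, 0.0003, 0.0008] [0.0017, 0.0011, 0.0037] goal [ 0.5856 -0.1145  0.0794] [ 3.0705  0.0509 -0.6302]
```

{"op": "send_rows", "data": {"moves": [[[-0.001,0,0,0.0008,0.0005,0.0019,1],[-0.001,0,0,0.0009,0.0005,0.0019,1],[0,0,0,0,0,0,1],[0,0,0,0,0,0,1]]]}}

```text
t: 7.82
ee_pos: [0.5858, -0.1145, 0.0794]
tcp_rot: [3.071, 0.052, -0.63]
force: [0.4, -0.3, -0.6]
finger_gap: 0.206
```

Run:
```python
from h import *
tool2scoop()
d=np.array([np.cos(np.radians(1.9)),np.sin(np.radians(1.9)),0]);tub=np.array([.487,-.1178,0])
l=tub-d*0.099+[0,0,.0040]
c=plan(*scoop2tcp(lip2o(l,1.9,0),1.9,0),24)
```

```text
t 7.8167 scoop o [ 0.5192 -0.1167  0.0045] lip [ 0.4752 -0.1182  0.0045] ypr [ 1.9402 -0.009   0.0199] F [ 0.3616 -0.2815 -0.5625] q [-0.2417  0.7263  1.3277 -0.1075  1.4792  1.3263] gap 0.20597859720591216
24 rows [-0.0, -0.0, 0.0] [-0.0033, -0.0, 0.0014] goal [ 0.4987 -0.1174  0.0789] [ 3.0705  0.0509 -0.6302]
```

{"op": "send_rows", "data": {"moves": [[[0,0,0,0.0002,0,0.0005,1],[0,0,0,-0.0034,0,0.0014,1],[0,0,0,-0.0034,0,0.0014,1],[0,0,0,-0.0034,0,0.0014,1],[0,0,0,-0.0034,0,0.0014,1],[0,0,0,-0.0034,0,0.0014,1],[0,0,0,-0.0034,0,0.0014,1],[0,0,0,-0.0034,0,0.0014,1],[0,0,0,-0.0034,0,0.0014,1],[0,0,0,-0.0034,0,0.0014,1],[0,0,0,-0.0034,0,0.0014,1],[0,0,0,-0.0034,0,0.0014,1]]]}}

```text
t: 8.82
ee_pos: [0.545, -0.1158, 0.0793]
tcp_rot: [3.071, 0.052, -0.63]
force: [3.1, 0.2, 4.7]
finger_gap: 0.203
```

Run:
```python
from h import *
tool2scoop()
d=np.array([np.cos(np.radians(1.9)),np.sin(np.radians(1.9)),0]);tub=np.array([.487,-.1178,0])
l=tub-d*0.1+[0,0,.0040]
c=plan(*scoop2tcp(lip2o(l,1.9,0),1.9,0),12)
s=vision.grab_frame("side")
cv2.imwrite("pics/mid.png",cv2.resize(s["color"][130:260,320:450],(500,500),interpolation=cv2.INTER_CUBIC))
```

```text
t 8.8167 scoop o [ 0.4784 -0.118   0.0044] lip [ 0.4344 -0.1195  0.0044] ypr [ 1.9389 -0.0083  0.0265] F [3.0519 0.2344 4.6918] q [-0.2575  0.6788  1.4336 -0.1143  1.4197  1.3189] gap 0.20254330427206163
12 rows [-0.0, -0.0, 0.0001] [-0.0036, 0.0, 0.0016] goal [ 0.4977 -0.1174  0.0789] [ 3.0705  0.0509 -0.6302]
```

View pics/mid.png

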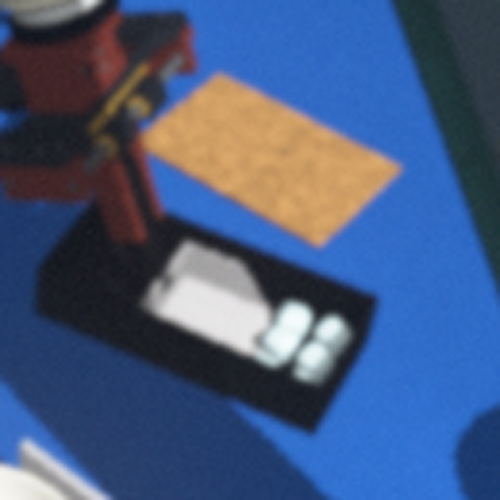

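The scoop rests on the floor (about 5 N up) with the far ice row at its lip. I continue towards the near wall.

{"op": "send_rows", "data": {"moves": [[[0,0,0,-0.0036,0,0.0015,1],[0,0,0,-0.0036,0,0.0015,1],[0,0,0,-0.0036,0,0.0015,1],[0,0,0,-0.0036,0,0.0015,1],[0,0,0,-0.0036,0,0.0015,1],[0,0,0,-0.0036,0,0.0015,1],[0,0,0,-0.0036,0,0.0015,1],[0,0,0,-0.0036,0,0.0015,1],[0,0,0,-0.0036,0,0.0015,1],[0,0,0,-0.0036,0,0.0015,1]]]}}

```text
t: 9.7
ee_pos: [0.5061, -0.1171, 0.0795]
tcp_rot: [3.071, 0.052, -0.63]
force: [1.7, 0.2, -2.4]
finger_gap: 0.204
```

Run:
```python
from h import *
tool2scoop()
d=np.array([np.cos(np.radians(1.9)),np.sin(np.radians(1.9)),0]);tub=np.array([.487,-.1178,0])
l=tub-d*0.1005+[0,0,.0043]
c=plan(*scoop2tcp(lip2o(l,1.9,0),1.9,0),4)
s=vision.grab_frame("side")
cv2.imwrite("pics/mid2.png",cv2.resize(s["color"][150:250,350:450],(500,500),interpolation=cv2.INTER_CUBIC))
```

```text
t 9.7 scoop o [ 0.4395 -0.1193  0.0045] lip [ 0.3955 -0.1208  0.0045] ypr [ 1.9328 -0.0282  0.038 ] F [ 1.7134  0.2082 -2.4148] q [-0.2746  0.6351  1.5301 -0.1217  1.3653  1.3107] gap 0.20416228452960225
4 rows [-0.0001, -0.0001, 0.0002] [-0.002, 0.0, 0.0009] goal [ 0.4972 -0.1175  0.0792] [ 3.0705  0.0509 -0.6302]
```

View pics/mid2.png

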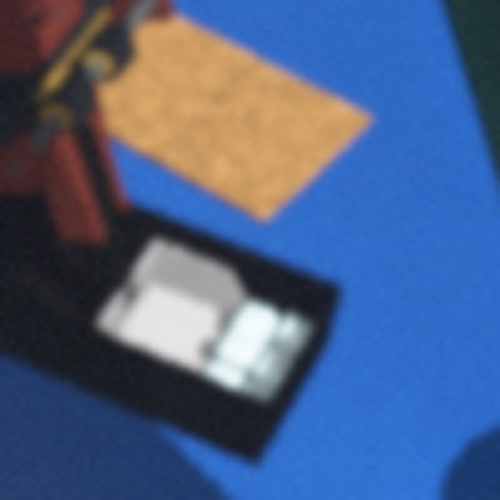

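Three far cubes are in the pan and the near row is at the lip. I finish the push, then tilt the lip up about the rear edge.

Run:
```python
from h import *
d=np.array([np.cos(np.radians(1.9)),np.sin(np.radians(1.9)),0]);tub=np.array([.487,-.1178,0])
l=tub-d*0.1025+[0,0,.0043]
c=plan(*scoop2tcp(lip2o(l,1.9,0),1.9,0),4)
# pivot about (0.040,0,0) in scoop
piv=l+d*.084
S=R.from_euler('ZY',[1.9,20],degrees=True).as_matrix()
o=piv+[0,0,.001]-S@np.array([.04,0,0])+d*.004
c=plan(*scoop2tcp(o,1.9,20),8,c)
c=plan(c[0]+d*.03+[0,0,.13],c[1],10,c)
```

```text
4 rows [-0.0002, 0.0005, 0.0002] [-0.0021, 0.0001, 0.001] goal [ 0.4952 -0.1175  0.0792] [ 3.0705  0.0509 -0.6302]
8 rows [0.0, -0.0436, -0.0] [0.0038, -0.0, -0.0005] goal [ 0.5232 -0.1166  0.0666] [ 2.9093  0.0482 -1.1518]
10 rows [0.0, 0.0, 0.0] [-0.0067, 0.0, -0.0115] goal [ 0.5531 -0.1156  0.1966] [ 2.9093  0.0482 -1.1518]
```

{"op": "send_rows", "data": {"moves": [[[0,0,0,-0.0027,0,0.0012,1],[0,0,0,-0.0027,0,0.0012,1],[0,0,0,-0.0027,0,0.0012,1],[0,0,0,0,0,0,1],[0,-0.0436,0,0.0038,0,-0.0005,1],[0,-0.0436,0,0.0038,0,-0.0005,1],[0,-0.0436,0,0.0038,0,-0.0005,1],[0,-0.0436,0,0.0038,0,-0.0005,1],[0,-0.0436,0,0.0038,0,-0.0005,1],[0,-0.0436,0,0.0038,0,-0.0005,1],[0,-0.0436,0,0.0038,0,-0.0005,1],[0,-0.0436,0,0.0038,0,-0.0005,1]]]}}

```text
t: 10.75
ee_pos: [0.5249, -0.1163, 0.0665]
tcp_rot: [2.908, 0.05, -1.156]
force: [-0.1, -0.2, -3.1]
finger_gap: 0.204
```

Run:
```python
from h import *
tool2scoop()
s=vision.grab_frame("side")
cv2.imwrite("pics/tilt.png",cv2.resize(s["color"][150:250,350:450],(500,500),interpolation=cv2.INTER_CUBIC))
```

```text
t 10.75 scoop o [ 0.4365 -0.1193  0.0192] lip [ 0.3953 -0.1207  0.0343] ypr [ 1.9496 20.169   0.0503] F [-0.1306 -0.1838 -3.1086] q [-0.2248  0.879   1.2296 -0.1794  1.77    1.3445] gap 0.20394139085139032
```

View pics/tilt.png

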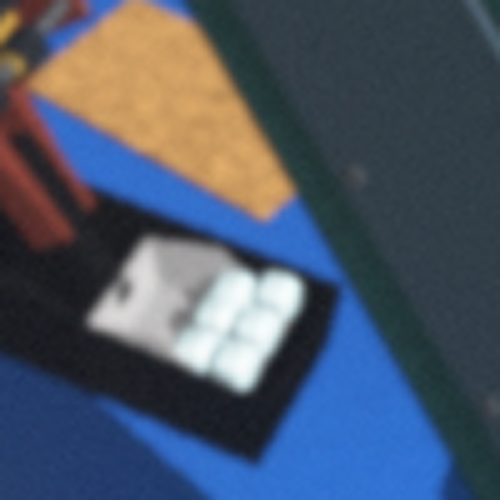

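All six cubes appear to be in the tilted pan, still towards the front. I wait and tilt a little more, then check by mask whether they slide back.

{"op": "send_rows", "data": {"moves": [[[0,-0.04,0,0.0032,0,-0.0012,1],[0,-0.04,0,0.0032,0,-0.0012,1],[0,-0.04,0,0.0032,0,-0.0012,1],[0,0,0,0,0,0,1],[0,0,0,0,0,0,1],[0,0,0,0,0,0,1]]]}}

```text
t: 11.3
ee_pos: [0.5339, -0.1161, 0.0625]
tcp_rot: [2.834, 0.048, -1.323]
force: [-0.7, -0.3, -1.6]
finger_gap: 0.202
```

```bash
cat >> h.py <<'E'
def ice_side(roi=(300,60,460,260)):
    s=vision.grab_frame("side");im=s["color"].astype(int);b,g,r=im[...,0],im[...,1],im[...,2]
    m=(g>130)&(b-r>12)&(b-g<40)
    cs=comps(m,roi,15)
    for c in cs:print("ice blob",cv2.boundingRect(c),cv2.contourArea(c),c[:,0].mean(0))
    return s
E
python3 - <<'E'
from h import *
tool2scoop()
s=ice_side()
im=cv2.imread("pics/tilt.png");print(im[350,240],im[290,230],im[310,140])
print(proj(s,monitor.get_obs()["ee_pos"]))
cv2.imwrite("pics/tilt2.png",cv2.resize(s["color"][150:250,350:450],(500,500),interpolation=cv2.INTER_CUBIC))
E
```

```text
t 11.3 scoop o [ 0.4407 -0.1192  0.0258] lip [ 0.4014 -0.1206  0.0457] ypr [ 1.956  26.8511  0.0454] F [-0.7014 -0.2576 -1.5659] q [-0.2127  0.9656  1.1223 -0.1989  1.9059  1.3439] gap 0.20176938895234572
ice blob (394, 201, 10, 10) 24.5 [398.0811 204.9459]
ice blob (374, 201, 20, 21) 111.5 [383.1685 210.5506]
ice blob (402, 94, 58, 80) 144.5 [431.0441 132.2952]
ice blob (435, 73, 9, 10) 16.5 [439.36  77.44]
ice blob (376, 60, 27, 34) 56.0 [390.1667  76.7   ]
[242 241 229] [244 243 234] [209 209 210]
[358.782  192.2749]
```

View pics/tilt2.png

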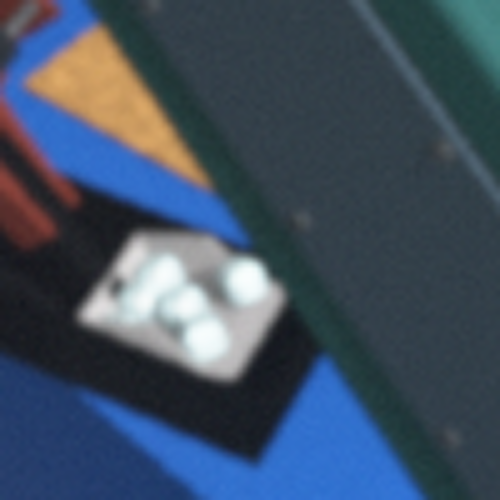

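Cubes are sliding back into the pan: about four at the back, one still at the front right, none seen in the tub. Now I lift and carry with the tilt kept.

Run:
```python
from h import *
ob=monitor.get_obs();c=(ob["ee_pos"],R.from_rotvec(ob["tcp_rot"]).as_matrix())
c=plan(c[0]+[.03,0.001,.13],c[1],12,c)
```

```text
12 rows [0.0, 0.0, 0.0] [-0.0067, -0.0, -0.0089] goal [ 0.564  -0.1152  0.1929] [ 2.8341  0.0482 -1.3225]
```

{"op": "send_rows", "data": {"moves": [[[0,0,0,-0.0067,0,-0.0089,1],[0,0,0,-0.0067,0,-0.0089,1],[0,0,0,-0.0067,0,-0.0089,1],[0,0,0,-0.0067,0,-0.0089,1],[0,0,0,-0.0067,0,-0.0089,1],[0,0,0,-0.0067,0,-0.0089,1],[0,0,0,-0.0067,0,-0.0089,1],[0,0,0,-0.0067,0,-0.0089,1],[0,0,0,-0.0067,0,-0.0089,1],[0,0,0,-0.0067,0,-0.0089,1],[0,0,0,-0.0067,0,-0.0089,1],[0,0,0,-0.0067,0,-0.0089,1]]]}}

```text
t: 12.35
ee_pos: [0.5648, -0.1152, 0.1938]
tcp_rot: [2.833, 0.048, -1.324]
force: [-0.1, 0.3, -2.0]
finger_gap: 0.201
```

{"op": "send_rows", "data": {"moves": [[[0,0,0,0,0,0,1],[0,0,0,0,0,0,1],[0,0,0,0,0,0,1],[0,0,0,0,0,0,1]]]}}

```text
t: 12.68
ee_pos: [0.5642, -0.1151, 0.1921]
tcp_rot: [2.833, 0.049, -1.326]
force: [-0.4, 0.0, -1.7]
finger_gap: 0.202
```

Run:
```python
from h import *
tool2scoop()
s=ice_side((300,60,400,260))
cv2.imwrite("pics/lifted.png",s["color"])
# bright pixels in tub region (world floor of near half), in side view
im=s["color"].astype(int)
P=np.array([proj(s,[x,y,.01]) for x,y in((.385,-.075),(.385,-.165),(.48,-.165),(.48,-.075))]);print(P)
B=np.array([.4893,.1735,0]);yw=10;d=np.array([np.cos(np.radians(yw)),np.sin(np.radians(yw)),0])
c=plan(*scoop2tcp(lip2o(B+d*.02+[0,0,.165],yw,22),yw,22),24)
for pt,z,n in((0,.09,12),(-20,.085,10),(-45,.085,8)):
    c=plan(*scoop2tcp(lip2o(B+d*.02+[0,0,z],yw,pt),yw,pt),n,c)
```

```text
t 12.6833 scoop o [ 0.4709 -0.1182  0.1556] lip [ 0.4317 -0.1196  0.1755] ypr [ 1.9677 26.9579  0.0653] F [-0.3515  0.0286 -1.7467] q [-0.204   0.8739  0.9764 -0.216   2.142   1.2979] gap 0.20165333631890028
ice blob (368, 161, 21, 14) 110.0 [377.66 166.22]
[[399.6758 238.1293]
 [413.5513 216.6677]
 [382.3582 202.9006]
 [367.3948 222.9934]]
24 rows [-0.0044, 0.0036, -0.0039] [0.0029, -0.0127, -0.0033] goal [0.6377 0.1997 0.193 ] [ 2.8293  0.2475 -1.1777]
12 rows [0.0, 0.032, 0.0] [-0.0, 0.0, 0.0029] goal [0.618  0.1962 0.1649] [ 3.032   0.2653 -0.6223]
10 rows [-0.0, 0.0349, -0.0] [-0.0038, 0.0, -0.002] goal [0.5862 0.1906 0.1932] [ 3.1236  0.2733 -0.0872]
8 rows [0.0, 0.0545, 0.0] [-0.0062, 0.0, -0.0038] goal [0.5339 0.1814 0.2162] [-3.0413 -0.2661 -0.5857]
```

{"op": "send_rows", "data": {"moves": [[[-0.0022,0.0018,-0.002,0.0015,-0.0064,-0.0017,1],[-0.0022,0.0018,-0.002,0.0015,-0.0064,-0.0017,1],[-0.0044,0.0036,-0.0039,0.0029,-0.0127,-0.0033,1],[-0.0044,0.0036,-0.0039,0.0029,-0.0127,-0.0033,1],[-0.0044,0.0036,-0.0039,0.0029,-0.0127,-0.0033,1],[-0.0044,0.0036,-0.0039,0.0029,-0.0127,-0.0033,1],[-0.0044,0.0036,-0.0039,0.0029,-0.0127,-0.0033,1],[-0.0044,0.0036,-0.0039,0.0029,-0.0127,-0.0033,1],[-0.0044,0.0036,-0.0039,0.0029,-0.0127,-0.0033,1],[-0.0044,0.0036,-0.0039,0.0029,-0.0127,-0.0033,1],[-0.0044,0.0036,-0.0039,0.0029,-0.0127,-0.0033,1],[-0.0044,0.0036,-0.0039,0.0029,-0.0127,-0.0033,1]]]}}

```text
t: 13.73
ee_pos: [0.6044, 0.0287, 0.1926]
tcp_rot: [2.834, 0.141, -1.256]
force: [-0.0, -0.4, -2.8]
finger_gap: 0.206
```

{"op": "send_rows", "data": {"moves": [[[-0.0044,0.0036,-0.0039,0.0029,-0.0127,-0.0033,1],[-0.0044,0.0036,-0.0039,0.0029,-0.0127,-0.0033,1],[-0.0044,0.0036,-0.0039,0.0029,-0.0127,-0.0033,1],[-0.0044,0.0036,-0.0039,0.0029,-0.0127,-0.0033,1],[-0.0044,0.0036,-0.0039,0.0029,-0.0127,-0.0033,1],[-0.0044,0.0036,-0.0039,0.0029,-0.0127,-0.0033,1],[-0.0044,0.0036,-0.0039,0.0029,-0.0127,-0.0033,1],[-0.0044,0.0036,-0.0039,0.0029,-0.0127,-0.0033,1],[-0.0044,0.0036,-0.0039,0.0029,-0.0127,-0.0033,1],[-0.0044,0.0036,-0.0039,0.0029,-0.0127,-0.0033,1],[-0.0044,0.0036,-0.0039,0.0029,-0.0127,-0.0033,1],[-0.0044,0.0036,-0.0039,0.0029,-0.0127,-0.0033,1]]]}}

```text
t: 14.73
ee_pos: [0.6366, 0.1866, 0.1945]
tcp_rot: [2.829, 0.24, -1.181]
force: [0.0, -0.0, -1.1]
finger_gap: 0.204
```

{"op": "send_rows", "data": {"moves": [[[-0.0022,0.0018,-0.002,0.0015,-0.0064,-0.0017,1],[-0.0022,0.0018,-0.002,0.0015,-0.0064,-0.0017,1],[0,0,0,0,0,0,1],[0,0,0,0,0,0,1],[0,0,0,0,0,0,1],[0,0,0,0,0,0,1]]]}}

```text
t: 15.23
ee_pos: [0.6388, 0.1979, 0.1948]
tcp_rot: [2.829, 0.246, -1.176]
force: [-0.6, -0.2, -2.1]
finger_gap: 0.206
```

Run:
```python
from h import *
tool2scoop()
B=np.array([.4893,.1735,0]);yw=10;d=np.array([np.cos(np.radians(yw)),np.sin(np.radians(yw)),0]);c=None
for pt,z,n in((0,.09,12),(-20,.085,10),(-45,.085,8)):
    c=plan(*scoop2tcp(lip2o(B+d*.02+[0,0,z],yw,pt),yw,pt),n,c)
f=vision.grab_frame("top");s=vision.grab_frame("side")
o=np.hstack([cv2.resize(s["color"][180:320,250:390],(400,400),interpolation=cv2.INTER_CUBIC),cv2.resize(f["color"][170:310,130:410],(400,200))[:,:400].repeat(1,0) if 0 else cv2.resize(f["color"][180:310,250:380],(400,400),interpolation=cv2.INTER_CUBIC)])
cv2.imwrite("pics/carry.png",o)
```

```text
t 15.2333 scoop o [0.5504 0.1822 0.1503] lip [0.5102 0.1752 0.1667] ypr [ 9.9288 21.9445 -0.1001] F [-0.5875 -0.2105 -2.0915] q [0.191  0.9788 0.6787 0.0143 2.2719 1.5932] gap 0.20646891600141062
12 rows [0.0001, 0.0319, -0.0001] [0.0, -0.0002, 0.0031] goal [0.618  0.1962 0.1649] [ 3.032   0.2653 -0.6223]
10 rows [-0.0, 0.0349, -0.0] [-0.0038, 0.0, -0.002] goal [0.5862 0.1906 0.1932] [ 3.1236  0.2733 -0.0872]
8 rows [0.0, 0.0545, 0.0] [-0.0062, 0.0, -0.0038] goal [0.5339 0.1814 0.2162] [-3.0413 -0.2661 -0.5857]
```

View pics/carry.png

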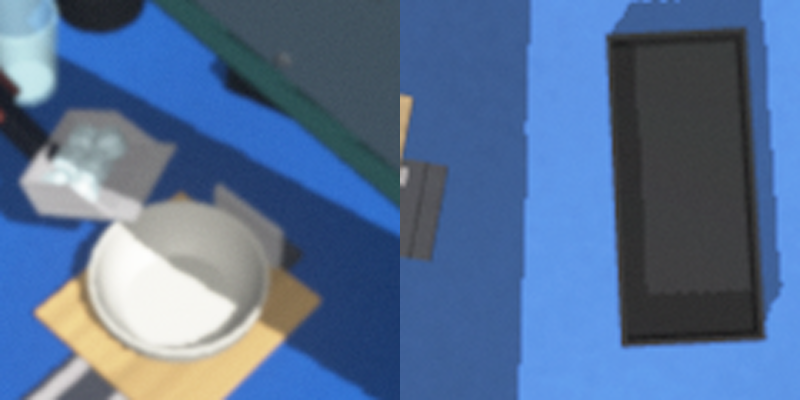

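The tub is empty and all six cubes are at the back of the scoop beside the bowl. Next I lower and tip gently.

Run:
```python
from h import *
B=np.array([.4893,.1735,0]);yw=10;d=np.array([np.cos(np.radians(yw)),np.sin(np.radians(yw)),0]);c=None
for pt,z,n in((0,.084,12),(-16,.072,8),(-24,.072,8),(-48,.076,12)):
    c=plan(*scoop2tcp(lip2o(B+d*.02+[0,0,z],yw,pt),yw,pt),n,c)
```

```text
12 rows [0.0001, 0.0319, -0.0001] [0.0003, -0.0002, 0.0035] goal [0.618  0.1962 0.1589] [ 3.032   0.2653 -0.6223]
8 rows [0.0, 0.0349, 0.0] [-0.0035, 0.0, -0.001] goal [0.5934 0.1919 0.1745] [ 3.1126  0.2723 -0.1958]
8 rows [-0.0, 0.0175, -0.0] [-0.002, -0.0, -0.0012] goal [0.5786 0.1892 0.1854] [-3.1283 -0.2737 -0.0219]
12 rows [0.0, 0.0349, 0.0] [-0.0039, -0.0, -0.0028] goal [0.5271 0.1802 0.2084] [-3.0207 -0.2643 -0.6642]
```

{"op": "send_rows", "data": {"moves": [[[0,0.0319,0,0.0003,-0.0002,0.0035,1],[0,0.0319,0,0.0003,-0.0002,0.0035,1],[0,0.0319,0,0.0003,-0.0002,0.0035,1],[0,0.0319,0,0.0003,-0.0002,0.0035,1],[0,0.0319,0,0.0003,-0.0002,0.0035,1],[0,0.0319,0,0.0003,-0.0002,0.0035,1],[0,0.0319,0,0.0003,-0.0002,0.0035,1],[0,0.0319,0,0.0003,-0.0002,0.0035,1],[0,0.0319,0,0.0003,-0.0002,0.0035,1],[0,0.0319,0,0.0003,-0.0002,0.0035,1],[0,0.0319,0,0.0003,-0.0002,0.0035,1],[0,0.0319,0,0.0003,-0.0002,0.0035,1]]]}}

```text
t: 16.33
ee_pos: [0.6173, 0.1968, 0.1588]
tcp_rot: [3.031, 0.265, -0.62]
force: [0.1, -0.3, -2.0]
finger_gap: 0.201
```

{"op": "send_rows", "data": {"moves": [[[0,0.0349,0,-0.0035,0,-0.001,1],[0,0.0349,0,-0.0035,0,-0.001,1],[0,0.0349,0,-0.0035,0,-0.001,1],[0,0.0349,0,-0.0035,0,-0.001,1],[0,0.0349,0,-0.0035,0,-0.001,1],[0,0.0349,0,-0.0035,0,-0.001,1],[0,0.0349,0,-0.0035,0,-0.001,1],[0,0.0349,0,-0.0035,0,-0.001,1],[0,0,0,0,0,0,1],[0,0,0,0,0,0,1]]]}}

```text
t: 17.17
ee_pos: [0.5927, 0.1926, 0.1746]
tcp_rot: [3.111, 0.272, -0.197]
force: [0.1, -0.2, -1.8]
finger_gap: 0.2
```

{"op": "send_rows", "data": {"moves": [[[0,0.0175,0,-0.002,0,-0.0012,1],[0,0.0175,0,-0.002,0,-0.0012,1],[0,0.0175,0,-0.002,0,-0.0012,1],[0,0.0175,0,-0.002,0,-0.0012,1],[0,0.0175,0,-0.002,0,-0.0012,1],[0,0.0175,0,-0.002,0,-0.0012,1],[0,0.0175,0,-0.002,0,-0.0012,1],[0,0.0175,0,-0.002,0,-0.0012,1],[0,0,0,0,0,0,1],[0,0,0,0,0,0,1],[0,0,0,0,0,0,1],[0,0,0,0,0,0,1]]]}}

```text
t: 18.17
ee_pos: [0.5786, 0.1905, 0.1846]
tcp_rot: [3.129, 0.274, 0.023]
force: [0.5, -0.5, -2.0]
finger_gap: 0.205
```

Run:
```python
from h import *
tool2scoop()
s=ice_side((230,180,390,350)); cv2.imwrite("pics/dump.png",s["color"])
B=np.array([.4893,.1735,0]);yw=10;d=np.array([np.cos(np.radians(yw)),np.sin(np.radians(yw)),0])
plan(*scoop2tcp(lip2o(B+d*.02+[0,0,.076],yw,-48),yw,-48),12)
```

```text
t 18.1667 scoop o [0.5487 0.1851 0.089 ] lip [0.5091 0.178  0.0711] ypr [ 10.0588 -24.0337  -0.0845] F [ 0.5399 -0.4639 -2.0385] q [ 0.2058  0.4076  1.5559 -0.002   1.1635  1.6024] gap 0.20455225603731442
ice blob (314, 275, 15, 25) 62.0 [321.4886 288.7727]
ice blob (279, 232, 30, 20) 16.0 [294.1    240.4571]
ice blob (243, 185, 7, 12) 30.5 [246.08 190.36]
12 rows [0.0001, 0.0349, 0.0001] [-0.0039, 0.0001, -0.0029] goal [0.5271 0.1802 0.2084] [-3.0207 -0.2643 -0.6642]
```

{"op": "send_rows", "data": {"moves": [[[0,0.0349,0,-0.0039,0.0001,-0.0029,1],[0,0.0349,0,-0.0039,0.0001,-0.0029,1],[0,0.0349,0,-0.0039,0.0001,-0.0029,1],[0,0.0349,0,-0.0039,0.0001,-0.0029,1],[0,0.0349,0,-0.0039,0.0001,-0.0029,1],[0,0.0349,0,-0.0039,0.0001,-0.0029,1],[0,0.0349,0,-0.0039,0.0001,-0.0029,1],[0,0.0349,0,-0.0039,0.0001,-0.0029,1],[0,0.0349,0,-0.0039,0.0001,-0.0029,1],[0,0.0349,0,-0.0039,0.0001,-0.0029,1],[0,0.0349,0,-0.0039,0.0001,-0.0029,1],[0,0.0349,0,-0.0039,0.0001,-0.0029,1]]]}}

```text
t: 19.22
ee_pos: [0.5266, 0.1801, 0.209]
tcp_rot: [-3.021, -0.265, -0.667]
force: [-0.6, -1.1, -2.2]
finger_gap: 0.202
```

{"op": "send_rows", "data": {"moves": [[[0,0,0,0,0,0,1],[0,0,0,0,0,0,1],[0,0,0,0,0,0,1],[0,0,0,0,0,0,1],[0,0,0,0,0,0,1],[0,0,0,0,0,0,1]]]}}

```text
t: 19.72
ee_pos: [0.5274, 0.1802, 0.209]
tcp_rot: [-3.022, -0.265, -0.665]
force: [-0.5, 0.5, -1.1]
finger_gap: 0.199
```

Run:
```python
from h import *
tool2scoop()
s=vision.grab_frame("side");a=cv2.imread("pics/dump.png")
cv2.imwrite("pics/dump2.png",np.hstack([cv2.resize(x[180:320,250:390],(400,400),interpolation=cv2.INTER_CUBIC) for x in (a,s["color"])]))
ob=monitor.get_obs();c=(ob["ee_pos"],R.from_rotvec(ob["tcp_rot"]).as_matrix())
c=plan(c[0]+[.0,0,.09],c[1],6,c)
```

```text
t 19.7167 scoop o [0.5384 0.182  0.1093] lip [0.5094 0.1768 0.0766] ypr [ 10.1049 -48.0227  -0.115 ] F [-0.5095  0.5457 -1.1225] q [ 0.2185  0.1438  1.9807 -0.0354  0.5845  1.6393] gap 0.1994568581913006
6 rows [0.0, 0.0, 0.0] [0.0063, 0.0, -0.0136] goal [0.5273 0.1802 0.2989] [-3.0217 -0.2653 -0.6651]
```

View pics/dump2.png

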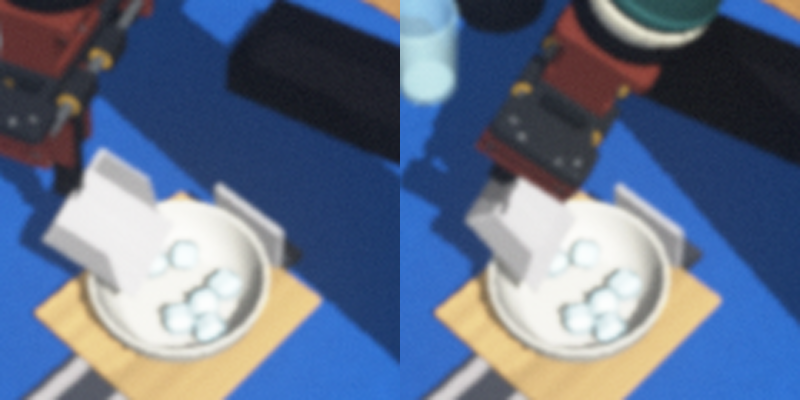

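Both halves show six cubes inside the bowl. The right one, at 48° tilt, shows the pan empty and nothing spilled on the table. That was picture 12, so from here I check with numbers only. Next I return the scoop.

{"op": "send_rows", "data": {"moves": [[[0,0,0,0.0063,0,-0.0136,1],[0,0,0,0.0063,0,-0.0136,1],[0,0,0,0.0063,0,-0.0136,1],[0,0,0,0.0063,0,-0.0136,1],[0,0,0,0.0063,0,-0.0136,1],[0,0,0,0.0063,0,-0.0136,1],[0,0,0,0,0,0,1],[0,0,0,0,0,0,1]]]}}

```text
t: 20.43
ee_pos: [0.5274, 0.1804, 0.2995]
tcp_rot: [-3.021, -0.265, -0.668]
force: [-0.3, -1.3, -2.0]
finger_gap: 0.201
```

Run:
```python
from h import *
tool2scoop()
ob=monitor.get_obs()
c=plan(*scoop2tcp([.55,.12,.165],8,0),14)
M=[.5287,-.3115,.0]
c=plan(*scoop2tcp([.5287,-.3115,.09],-6,0),24,c)
```

```text
t 20.4333 scoop o [0.5385 0.1822 0.1999] lip [0.5096 0.1771 0.1671] ypr [ 10.1044 -48.1229  -0.1081] F [-0.3392 -1.3148 -2.0188] q [ 0.2189  0.0297  1.8514 -0.0267  0.826   1.6282] gap 0.2011617203380486
14 rows [0.0001, -0.06, 0.0026] [0.0056, 0.0046, 0.0046] goal [0.616  0.1293 0.2399] [ 3.0428  0.2128 -0.6246]
24 rows [0.004, 0.0, 0.0094] [0.0, 0.0187, 0.0034] goal [ 0.595  -0.3185  0.1649] [-3.0528  0.16    0.6266]
```

{"op": "send_rows", "data": {"moves": [[[0.0001,-0.07,0.003,0.0065,0.0054,0.0054,1],[0.0001,-0.07,0.003,0.0065,0.0054,0.0054,1],[0.0001,-0.07,0.003,0.0065,0.0054,0.0054,1],[0.0001,-0.07,0.003,0.0065,0.0054,0.0054,1],[0.0001,-0.07,0.003,0.0065,0.0054,0.0054,1],[0.0001,-0.07,0.003,0.0065,0.0054,0.0054,1],[0.0001,-0.07,0.003,0.0065,0.0054,0.0054,1],[0.0001,-0.07,0.003,0.0065,0.0054,0.0054,1],[0.0001,-0.07,0.003,0.0065,0.0054,0.0054,1],[0.0001,-0.07,0.003,0.0065,0.0054,0.0054,1],[0.0001,-0.07,0.003,0.0065,0.0054,0.0054,1],[0.0001,-0.07,0.003,0.0065,0.0054,0.0054,1]]]}}

```text
t: 21.43
ee_pos: [0.615, 0.1288, 0.2374]
tcp_rot: [3.041, 0.213, -0.634]
force: [1.1, 0.3, -1.9]
finger_gap: 0.204
```

{"op": "send_rows", "data": {"moves": [[[0.004,0,0.0094,0,0.0187,0.0034,1],[0.004,0,0.0094,0,0.0187,0.0034,1],[0.004,0,0.0094,0,0.0187,0.0034,1],[0.004,0,0.0094,0,0.0187,0.0034,1],[0.004,0,0.0094,0,0.0187,0.0034,1],[0.004,0,0.0094,0,0.0187,0.0034,1],[0.004,0,0.0094,0,0.0187,0.0034,1],[0.004,0,0.0094,0,0.0187,0.0034,1],[0.004,0,0.0094,0,0.0187,0.0034,1],[0.004,0,0.0094,0,0.0187,0.0034,1],[0.004,0,0.0094,0,0.0187,0.0034,1],[0.004,0,0.0094,0,0.0187,0.0034,1]]]}}

```text
t: 22.43
ee_pos: [0.6169, -0.0966, 0.1997]
tcp_rot: [3.073, 0.026, -0.637]
force: [0.3, 0.8, -1.9]
finger_gap: 0.203
```

{"op": "send_rows", "data": {"moves": [[[0.004,0,0.0094,0,0.0187,0.0034,1],[0.004,0,0.0094,0,0.0187,0.0034,1],[0.004,0,0.0094,0,0.0187,0.0034,1],[0.004,0,0.0094,0,0.0187,0.0034,1],[0.004,0,0.0094,0,0.0187,0.0034,1],[0.004,0,0.0094,0,0.0187,0.0034,1],[0.004,0,0.0094,0,0.0187,0.0034,1],[0.004,0,0.0094,0,0.0187,0.0034,1],[0.004,0,0.0094,0,0.0187,0.0034,1],[0.004,0,0.0094,0,0.0187,0.0034,1],[0.004,0,0.0094,0,0.0187,0.0034,1],[0.004,0,0.0094,0,0.0187,0.0034,1]]]}}

```text
t: 23.43
ee_pos: [0.5922, -0.3211, 0.1643]
tcp_rot: [-3.052, 0.162, 0.63]
force: [1.0, -0.8, -2.0]
finger_gap: 0.199
```

{"op": "send_rows", "data": {"moves": [[[0,0,0,0,0,0,1],[0,0,0,0,0,0,1],[0,0,0,0,0,0,1],[0,0,0,0,0,0,1]]]}}

```text
t: 23.77
ee_pos: [0.5928, -0.3186, 0.1648]
tcp_rot: [-3.053, 0.16, 0.629]
force: [-0.2, -0.7, -1.7]
finger_gap: 0.2
```

Run:
```python
from h import *
tool2scoop()
c=plan(*scoop2tcp([.5287,-.3115,.012],-6,0),8)
c=plan(*scoop2tcp([.5287,-.3115,.0062],-6,0),3,c)
```

```text
t 23.7667 scoop o [ 0.5264 -0.3116  0.0901] lip [ 0.4826 -0.307   0.0901] ypr [-5.9837  0.0998 -0.0203] F [-0.2346 -0.6571 -1.7139] q [-0.5089  0.7415  1.0627 -0.1582  1.7125  1.1738] gap 0.19955788082488904
8 rows [0.0001, 0.0002, 0.0] [0.0041, -0.0, 0.0088] goal [ 0.595  -0.3185  0.0869] [-3.0528  0.16    0.6266]
3 rows [0.0, 0.0, 0.0] [0.0008, 0.0, 0.0018] goal [ 0.595  -0.3185  0.0811] [-3.0528  0.16    0.6266]
```

{"op": "send_rows", "data": {"moves": [[[0,0,0,0.0041,0,0.0088,1],[0,0,0,0.0041,0,0.0088,1],[0,0,0,0.0041,0,0.0088,1],[0,0,0,0.0041,0,0.0088,1],[0,0,0,0.0041,0,0.0088,1],[0,0,0,0.0041,0,0.0088,1],[0,0,0,0.0041,0,0.0088,1],[0,0,0,0.0041,0,0.0088,1],[0,0,0,0,0,0,1],[0,0,0,0.0008,0,0.0018,1],[0,0,0,0.0008,0,0.0018,1],[0,0,0,0.0008,0,0.0018,1]]]}}

```text
t: 24.77
ee_pos: [0.5953, -0.3199, 0.0816]
tcp_rot: [-3.054, 0.161, 0.628]
force: [0.8, -0.7, -0.4]
finger_gap: 0.202
```

{"op": "send_rows", "data": {"moves": [[[0,0,0,0,0,0,1],[0,0,0,0,0,0,1],[0,0,0,0,0,0,1]]]}}

```text
t: 25.02
ee_pos: [0.595, -0.3197, 0.0815]
tcp_rot: [-3.053, 0.161, 0.629]
force: [-0.0, -0.7, -0.3]
finger_gap: 0.207
```

Run:
```python
from h import *
tool2scoop()
```

```text
t 25.0167 scoop o [ 0.5286 -0.3127  0.0067] lip [ 0.4848 -0.3081  0.0067] ypr [-6.0218  0.0836 -0.0589] F [-0.024  -0.6836 -0.2704] q [-0.5087  0.8183  1.118  -0.1568  1.5816  1.1956] gap 0.20685831908343943
```

The scoop is resting on the mat. I release it and retreat along the handle axis.

{"op": "send_rows", "data": {"moves": [[[0,0,0,0,0,0,0],[0,0,0,0,0,0,0],[0,0,0,0,0,0,0],[0,0,0,0,0,0,0],[0,0,0,0,0,0,0],[0,0,0,0,0,0,0],[0,0,0,0,0,0,0],[0,0,0,0,0,0,0],[0,0,0,0,0,0,0],[0,0,0,0,0,0,0],[0,0,0,0,0,0,0],[0,0,0,0,0,0,0]]]}}

```text
t: 26.02
ee_pos: [0.5949, -0.3196, 0.0811]
tcp_rot: [-3.053, 0.161, 0.63]
force: [-0.1, 0.3, -0.3]
finger_gap: 0.997
```

{"op": "send_rows", "data": {"moves": [[[0,0,0,0,0,-0.01,0],[0,0,0,0,0,-0.014,0],[0,0,0,0,0,-0.014,0],[0,0,0,0,0,-0.014,0],[0,0,0,0,0,-0.014,0],[0,0,0,0,0,-0.014,0],[0,0,0,0,0,-0.014,0],[0,0,0,0,0,-0.014,0],[0,0,0,0,0,-0.014,0],[0,0,0,0,0,-0.014,0],[0,0,0,0,0,0,0]]]}}

```text
t: 26.93
ee_pos: [0.6506, -0.3258, 0.2095]
tcp_rot: [-3.057, 0.161, 0.622]
force: [1.7, -0.5, 1.3]
finger_gap: 0.999
```

```bash
cat >> h.py <<'E'
def down(yaw):
    c,s=np.cos(np.radians(yaw)),np.sin(np.radians(yaw));return np.array([[c,s,0],[s,-c,0],[0,0,-1.]])
PU=np.array([np.sin(np.radians(10.2)),np.cos(np.radians(10.2)),0]);PF=np.array([.476,.092,.045])
E
python3 - <<'E'
from h import *
tool2scoop()
f=vision.grab_frame("top");s=vision.grab_frame("side")
# scoop check in side view: grey-white pan pixels near expected place
hs=cv2.cvtColor(s["color"],cv2.COLOR_BGR2HSV)
m=(hs[...,1]<70)&(hs[...,2]>110)
for c in comps(m,(340,130,440,200),60):
    print("pan",cv2.boundingRect(c),ray(s,*c[:,0].mean(0),.02))
o=np.array([.5286,-.3127,.006]);S=R.from_euler('Z',-6,degrees=True).as_matrix()
print("expected px",[proj(s,o+S@np.array(q)).round() for q in((-.044,.038,0),(-.044,-.038,0),(.04,.038,.034),(.04,-.038,.034))])
print("gap",monitor.get_obs()["finger_gap"])
c=plan(PF-.055*PU+[0,0,.13],down(-10.2),24)
c=plan(PF-.055*PU,down(-10.2),8,c)
E
```

```text
t 26.9333 scoop o [ 0.5845 -0.3191  0.1344] lip [ 0.5408 -0.3145  0.1343] ypr [-6.0025 -0.2003 -0.1679] F [ 1.75   -0.4648  1.3078] q [-0.4836  0.7974  0.8386 -0.1548  1.8768  1.1736] gap 0.9992731411382365
pan (355, 150, 69, 44) [ 0.5142 -0.2811  0.02  ]
expected px [array([395., 182.]), array([408., 169.]), array([373., 161.]), array([386., 149.])]
gap 0.9982933674654301
24 rows [0.0007, 0.0169, 0.003] [-0.0092, -0.0139, 0.0033] goal [0.4663 0.0379 0.175 ] [ 3.1292 -0.2793  0.    ]
8 rows [0.0, 0.0, 0.0] [0.0, 0.0, 0.0162] goal [0.4663 0.0379 0.045 ] [ 3.1292 -0.2793  0.    ]
```

{"op": "send_rows", "data": {"moves": [[[0.0007,0.0169,0.003,-0.0092,-0.0139,0.0033,1],[0.0007,0.0169,0.003,-0.0092,-0.0139,0.0033,1],[0.0007,0.0169,0.003,-0.0092,-0.0139,0.0033,1],[0.0007,0.0169,0.003,-0.0092,-0.0139,0.0033,1],[0.0007,0.0169,0.003,-0.0092,-0.0139,0.0033,1],[0.0007,0.0169,0.003,-0.0092,-0.0139,0.0033,1],[0.0007,0.0169,0.003,-0.0092,-0.0139,0.0033,1],[0.0007,0.0169,0.003,-0.0092,-0.0139,0.0033,1],[0.0007,0.0169,0.003,-0.0092,-0.0139,0.0033,1],[0.0007,0.0169,0.003,-0.0092,-0.0139,0.0033,1],[0.0007,0.0169,0.003,-0.0092,-0.0139,0.0033,1],[0.0007,0.0169,0.003,-0.0092,-0.0139,0.0033,1]]]}}

```text
t: 28.03
ee_pos: [0.551, -0.1444, 0.2011]
tcp_rot: [-3.106, 0.222, 0.32]
force: [-0.2, 0.6, -0.3]
finger_gap: 0.129
```

{"op": "send_rows", "data": {"moves": [[[0.0007,0.0169,0.003,-0.0092,-0.0139,0.0033,1],[0.0007,0.0169,0.003,-0.0092,-0.0139,0.0033,1],[0.0007,0.0169,0.003,-0.0092,-0.0139,0.0033,1],[0.0007,0.0169,0.003,-0.0092,-0.0139,0.0033,1],[0.0007,0.0169,0.003,-0.0092,-0.0139,0.0033,1],[0.0007,0.0169,0.003,-0.0092,-0.0139,0.0033,1],[0.0007,0.0169,0.003,-0.0092,-0.0139,0.0033,1],[0.0007,0.0169,0.003,-0.0092,-0.0139,0.0033,1],[0.0007,0.0169,0.003,-0.0092,-0.0139,0.0033,1],[0.0007,0.0169,0.003,-0.0092,-0.0139,0.0033,1],[0.0007,0.0169,0.003,-0.0092,-0.0139,0.0033,1],[0.0007,0.0169,0.003,-0.0092,-0.0139,0.0033,1]]]}}

```text
t: 29.03
ee_pos: [0.4648, 0.0379, 0.1738]
tcp_rot: [-3.128, 0.281, 0.003]
force: [0.7, 0.0, 0.8]
finger_gap: 0.008
```

Run:
```python
from h import *
ob=monitor.get_obs();print(ob["t"],ob["ee_pos"],ob["tcp_rot"],ob["finger_gap"],ob["joint_pos"])
c=plan(PF-.055*PU,down(-10.2),10)
f=vision.grab_frame("top");im=f["color"];hsv=cv2.cvtColor(im,cv2.COLOR_BGR2HSV).astype(int);S,V=hsv[...,1],hsv[...,2]
for c in comps((S<70)&(V>90),(395,190,465,265),100): print("pan",rect(f,c,.006),cv2.boundingRect(c))
for c in comps(im.max(2)<50,(395,150,470,215),20): print("handle",cv2.boundingRect(c))
o=np.array([.5286,-.3127,.006]);Q=R.from_euler('Z',-6,degrees=True).as_matrix()
print("expected px",[proj(f,o+Q@np.array(q)).round(1) for q in((-.044,.038,0),(-.044,-.038,0),(.04,.038,.034),(.04,-.038,.034),(.085,0,.118))])
```

```text
29.0333 [0.4648 0.0379 0.1738] [-3.1279  0.2807  0.0027] 0.00793591248597769 [-0.0678  0.2347  1.859   0.0014  1.0496  1.6813]
10 rows [-0.0001, 0.0002, -0.0001] [0.0002, -0.0, 0.0129] goal [0.4663 0.0379 0.045 ] [ 3.1292 -0.2793  0.    ]
pan [ 530.3 -320.1   91.5   94.3   81.8] (408, 198, 45, 44)
handle (428, 170, 20, 30)
expected px [array([408.8, 238.3]), array([442.7, 241.3]), array([414.5, 199.4]), array([449.3, 202.5]), array([444.4, 173.7])]
```

The scoop stands where expected: bounding box u 408–453, v 198–242, and its handle matches. I descend beside the push plate.

{"op": "send_rows", "data": {"moves": [[[0,0,0,0.0002,0,0.0129,1],[0,0,0,0.0002,0,0.0129,1],[0,0,0,0.0002,0,0.0129,1],[0,0,0,0.0002,0,0.0129,1],[0,0,0,0.0002,0,0.0129,1],[0,0,0,0.0002,0,0.0129,1],[0,0,0,0.0002,0,0.0129,1],[0,0,0,0.0002,0,0.0129,1],[0,0,0,0.0002,0,0.0129,1],[0,0,0,0.0002,0,0.0129,1],[0,0,0,0,0,0,1]]]}}

```text
t: 30.0
ee_pos: [0.466, 0.0368, 0.0434]
tcp_rot: [-3.128, 0.28, 0.009]
force: [-0.9, -0.5, 0.3]
finger_gap: 0.01
```

{"op": "send_rows", "data": {"moves": [[[0,0,0,0,-0.006,0,1],[0,0,0,0,-0.006,0,1],[0,0,0,0,-0.006,0,1],[0,0,0,0,-0.006,0,1],[0,0,0,0,-0.006,0,1],[0,0,0,0,-0.006,0,1],[0,0,0,0,-0.006,0,1],[0,0,0,0,-0.006,0,1],[0,0,0,0,-0.006,0,1],[0,0,0,0,-0.006,0,1],[0,0,0,0,-0.006,0,1],[0,0,0,0,-0.006,0,1]]]}}

```text
t: 31.0
ee_pos: [0.4814, 0.1084, 0.0457]
tcp_rot: [-3.128, 0.28, 0.001]
force: [0.4, -3.0, 1.9]
finger_gap: 0.004
```

{"op": "send_rows", "data": {"moves": [[[0,0,0,0,-0.006,0,1],[0,0,0,0,-0.006,0,1],[0,0,0,0,-0.006,0,1],[0,0,0,0,-0.006,0,1],[0,0,0,0,-0.006,0,1],[0,0,0,0,-0.006,0,1],[0,0,0,0,-0.006,0,1]]]}}

```text
t: 31.58
ee_pos: [0.4889, 0.1498, 0.0457]
tcp_rot: [-3.128, 0.28, 0.001]
force: [0.5, -2.5, 2.1]
finger_gap: 0.003
```

```bash
cat > chk.py <<'E'
from h import *
ob=monitor.get_obs();p=ob["ee_pos"];print(ob["t"],p,"along",(p-PF)@PU,"F along",ob["force"]@PU,ob["force"])
s=vision.grab_frame("side");hs=cv2.cvtColor(s["color"],cv2.COLOR_BGR2HSV);m=(hs[...,1]<60)&(hs[...,2]>130)
f=vision.grab_frame("top");ht=cv2.cvtColor(f["color"],cv2.COLOR_BGR2HSV);mt=(ht[...,1]<60)&(ht[...,2]>130)
B=np.array([.4893,.1735,.066])
for c in comps(m,(200,230,350,380),800):
    e=cv2.fitEllipse(cv2.convexHull(c));q=ray(s,*e[0],.066);print("side bowl",e[1],q,"moved",(q-B)@PU)
for c in comps(mt,(100,190,260,290),800):
    (u,v),r=cv2.minEnclosingCircle(c);q=ray(f,u,v,.066);print("top bowl r",r,q,"moved",(q-B)@PU)
E
python3 chk.py
```

```text
31.5833 [0.4889 0.1498 0.0457] along 0.059190870342894705 F along -2.3806099406763495 [ 0.5499 -2.5178  2.0979]
side bowl (84.74441528320312, 114.30316925048828) [0.4748 0.2472 0.066 ] moved 0.06996243268106743
```

{"op": "send_rows", "data": {"moves": [[[0,0,0,0,-0.005,0,1],[0,0,0,0,-0.005,0,1],[0,0,0,0,-0.005,0,1],[0,0,0,0,-0.005,0,1],[0,0,0,0,-0.005,0,1],[0,0,0,0,-0.005,0,1]]]}}

```text
t: 32.18
ee_pos: [0.4933, 0.1792, 0.0454]
tcp_rot: [-3.128, 0.28, 0.003]
force: [0.3, -1.6, -2.1]
finger_gap: 0.005
```

{"op": "send_rows", "data": {"moves": [[[0,0,0,0,-0.004,0,1],[0,0,0,0,-0.004,0,1]]]}}

```text
t: 32.35
ee_pos: [0.4949, 0.1871, 0.0455]
tcp_rot: [-3.128, 0.28, 0.003]
force: [-0.8, -2.0, -1.5]
finger_gap: 0.006
```

```bash
python3 chk.py
```

```text
32.35 [0.4949 0.1871 0.0455] along 0.09691393622794352 F along -2.158745511823956 [-0.8397 -2.0423 -1.5351]
side bowl (69.53980255126953, 113.55207061767578) [0.495  0.2446 0.066 ] moved 0.07101121088408449
```

{"op": "send_rows", "data": {"moves": [[[0,0,0,0,-0.003,0,1],[0,0,0,0,-0.003,0,1],[0,0,0,0,0,0,1]]]}}

```text
t: 32.7
ee_pos: [0.4968, 0.1931, 0.0459]
tcp_rot: [-3.127, 0.28, 0.0]
force: [0.2, -0.5, 0.1]
finger_gap: 0.004
```

{"op": "send_rows", "data": {"moves": [[[0,0,0,0,-0.003,0,1],[0,0,0,0,-0.003,0,1],[0,0,0,0,0,0,1]]]}}

```text
t: 32.95
ee_pos: [0.4978, 0.199, 0.0459]
tcp_rot: [-3.127, 0.28, 0.001]
force: [0.8, -0.2, 0.4]
finger_gap: 0.002
```

{"op": "send_rows", "data": {"moves": [[[0,0,0,0,-0.003,0,1],[0,0,0,0,-0.003,0,1]]]}}

```text
t: 33.12
ee_pos: [0.4987, 0.2044, 0.0458]
tcp_rot: [-3.128, 0.28, 0.001]
force: [0.6, -2.8, 0.8]
finger_gap: 0.002
```

{"op": "send_rows", "data": {"moves": [[[0,0,0,0,-0.003,0,1],[0,0,0,0,0,0,1]]]}}

```text
t: 33.28
ee_pos: [0.4988, 0.2051, 0.0458]
tcp_rot: [3.126, -0.276, -0.002]
force: [0.7, -14.4, 4.1]
finger_gap: 0.004
```

```bash
python3 chk.py
```

```text
33.2833 [0.4988 0.2051 0.0458] along 0.11532122270191242 F along -14.062253165780929 [  0.7187 -14.4174   4.1018]
side bowl (82.7109603881836, 155.1699676513672) [0.4929 0.2721 0.066 ] moved 0.09764765989439318
```

The carriage stalls at 14 N, so it is at the end stop. I hold, back off, then rise clear.

{"op": "send_rows", "data": {"moves": [[[0,0,0,0,0,0,1],[0,0,0,0,0,0,1],[0,0,0,0,0,0,1],[0,0,0,0,0.004,0,1],[0,0,0,0,0.01,0,1],[0,0,0,0,0.015,0,1],[0,0,0,0,0.015,0,1]]]}}

```text
t: 33.97
ee_pos: [0.491, 0.1639, 0.0456]
tcp_rot: [-3.127, 0.279, 0.001]
force: [-0.1, 0.7, 0.2]
finger_gap: 0.005
```

{"op": "send_rows", "data": {"moves": [[[0,0,0,0,0.01,-0.012,1],[0,0,0,0,0.02,-0.02,1],[0,0,0,0,0.02,-0.02,1],[0,0,0,0,0.02,-0.02,1],[0,0,0,0,0.02,-0.02,1],[0,0,0,0,0.02,-0.02,1],[0,0,0,0,0.02,-0.02,1],[0,0,0,0,0,0,1],[0,0,0,0,0,0,1],[0,0,0,0,0,0,1]]]}}

```text
t: 34.8
ee_pos: [0.4679, 0.0363, 0.1775]
tcp_rot: [-3.127, 0.281, 0.001]
force: [-0.7, 0.6, 0.1]
finger_gap: 0.001
```

Run:
```python
from h import *
ob=monitor.get_obs();print(ob["t"],ob["ee_pos"],ob["force"])
f=vision.grab_frame("top");s=vision.grab_frame("side");ht=cv2.cvtColor(f["color"],cv2.COLOR_BGR2HSV);B=np.array([.4893,.1735,.066])
m=((ht[...,1]<60)&(ht[...,2]>120)).astype(np.uint8)
m=cv2.morphologyEx(m,cv2.MORPH_OPEN,np.ones((9,9)))
for c in comps(m,(90,180,240,290),500):
    (u,v),r=cv2.minEnclosingCircle(c);q=ray(f,u,v,.066);print("top bowl px r",r,(u,v),q,"moved",(q-B)@PU)
# ice via two images: blueish bright blobs in bowl
g=cv2.cvtColor(s["color"],cv2.COLOR_BGR2GRAY)
P=B+PU*.118-[0,0,.03];u,v=proj(s,P).astype(int);print("side bowl centre px",u,v)
im=s["color"].astype(int);mi=(im[...,0]-im[...,2]>8)&(im[...,1]>110)&(im[...,0]-im[...,1]<45)
for c in comps(mi,(u-40,v-30,u+40,v+35),12):print("ice",cv2.boundingRect(c),cv2.contourArea(c),ray(s,*c[:,0].mean(0),.037)-P)
for c in comps(f["color"].max(2)<60,(300,85,430,145),100):
    (u,v),r=cv2.minEnclosingCircle(c);print("dark bystander",(u,v),r)
mt=(ht[...,1]<90)&(ht[...,2]>120)
for n,(x0,y0,x1,y1) in {"tub":(322,195,366,290)}.items():print(n,"bright px",int(mt[y0:y1,x0:x1].sum()))
a=cv2.imread("pics/top0.png");d=cv2.absdiff(a,f["color"]).max(2);print("tumbler/roll/cap diff",[int((d[y0:y1,x0:x1]>50).sum()) for x0,y0,x1,y1 in((248,92,292,138),(305,90,355,140),(385,105,425,142))])
```

```text
34.8 [0.4679 0.0363 0.1775] [-0.7161  0.5975  0.101 ]
top bowl px r 27.203041076660156 (121.0, 214.0) [0.5479 0.3521 0.066 ] moved 0.1861095078538455
side bowl centre px 275 316
ice (265, 310, 29, 30) 347.0 [-0.018   0.0116  0.001 ]
ice (258, 298, 22, 14) 78.5 [ 0.0316 -0.0136  0.001 ]
dark bystander (405.5, 125.5) 14.983424186706543
dark bystander (329.78631591796875, 115.28423309326172) 22.473546981811523
tub bright px 0
tumbler/roll/cap diff [0, 494, 495]
```

Run:
```python
from h import *
s=vision.grab_frame("side");B=np.array([.4893,.1735,.066])
im=s["color"].astype(int);m=((im.max(2)-im.min(2)<45)&(im.min(2)>95)).astype(np.uint8)
m=cv2.morphologyEx(m,cv2.MORPH_OPEN,np.ones((3,3)))
for c in comps(m,(225,255,330,365),500):
    e=cv2.fitEllipse(cv2.convexHull(c));q=ray(s,*e[0],.066);print(cv2.boundingRect(c),e,q,"moved",(q-B)@PU)
t=[proj(s,B+PU*.125+.07*np.array([np.cos(a),np.sin(a),0])) for a in np.arange(0,6.3,.2)];print("expected bbox",np.min(t,0),np.max(t,0))
```

```text
(235, 259, 95, 89) ((285.21893310546875, 300.4902038574219), (70.00493621826172, 115.58283996582031), 48.96941375732422) [0.505  0.2609 0.066 ] moved 0.08877394785303505
expected bbox [238.597  282.9434] [306.2382 344.2642]
```

The white blob merges with the push plate. Its left and bottom edges (235, 348) agree with the roughly 125 mm of travel expected (239, 344), and the stall at 14 N supports it. I hand in.

```bash
python3 -c "
from cell import job_done
print(job_done())"
```

```text
the job is handed in; nothing more can be done
None
```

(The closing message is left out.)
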